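# Load the tag printer and pull its hood shut with the hook pole

### The arm

A 7-joint arm with a two-finger parallel gripper is mounted at the origin on the work surface. World frame = base frame: x ahead of the robot, y to its left, z up, the work surface at z = 0. Lengths are in m, angles in rad, forces in N, time in s.
With the tool pointing down it reaches from about 0.4 to 0.875 m from the base axis. Payload 19.3 kg.
Tool frame: the origin (TCP) lies at the very end of the fingers, on their centre line; the grasp point (between the pads) lies 19 mm behind it; z points along the fingers, y is the direction in which the jaws open and shut (so a half turn about z gives the same grasp; the last joint's range is limited). The gripper opens to 85 mm and grips with 20 to 120 N. Pads are 22 mm wide; open, the fingers measure 114 mm over their backs; the gripper's body (76 mm by 85 mm) begins 54 mm behind the grasp point. The pads swing forward as they close: fully open they stand 13 mm farther back than shut.
Start: joints at [1.056, 0.521, -0.036, 1.599, 0.021, 1.021, -0.113], TCP at [0.269, -0.564, 0.231] pointing down, gripper open.
Joint ranges: [-2.91, 2.91], [-0.3, 2.13], [-1.5, 1.42], [0.17, 2.43], [-1.26, 4.41], [0.16, 1.93], [-2.52, 2.52]. Speed limits (rad/s): [1.89, 1.89, 2.39, 2.39, 3.01, 3.01, 3.01].

### API

Orientations are given as [roll, pitch, yaw] about the fixed x, y, z axes, in that order (R = Rz(yaw) Ry(pitch) Rx(roll)).
In Python, from workcell import bot, viewer gives the robot as it stands.
- The arm moves only by the shell command python3 -m creep 'ROWS' [FORCE]. ROWS is JSON, a list of rows, each an object of numbers: "rx", "ry", "rz": the turn, a rotation vector about the tool's x, y, z in degrees; "tx", "ty", "tz": the shift along the tool's x, y, z in mm; "hand": the closure, from -1 (fully open) to 1 (shut), so that 0 is half open. In form: [{"rx": .., "ry": .., "rz": .., "tx": .., "ty": .., "tz": .., "hand": ..}, ...]. A call has 1 to 8 rows; each row is the pose to reach, as a shift and turn from the pose commanded when the call began, along the tool's axes at that moment; what a row does not reach only later rows make up. A row lasts 1/10 s, in which the tool goes at most 50 mm and 8.59 degrees, less where a joint would pass 70% of its speed; a pose out of reach is approached as far as the arm can. A call with a gripper value outside its range is refused whole. The fingers move at their own pace and stop on an object; FORCE is the grip in N (left out, the last holds). Time passes only in rows, so rows that repeat a pose let the fingers close. It gives the time, the measured TCP pose, the force and the opening at its end, in the units of the state.
- bot.observe(): the state, without advancing time (a new reading comes with each control period).
- viewer.grab_frame(name): name is "scene" or "top" or "wrist"; returns a dict with "pixels" (400x640x3 uint8, blue, green, red), "vertical_fov" (degrees; the focal length in pixels is half the picture's height over the tangent of half this angle, whatever the lens; pixels are square), "cx", "cy" (the principal point, pixels), "rvec" (rotation vector, rad) and "tvec" (3), from world to camera coordinates, as OpenCV has them; the wrist camera has in their place "tool_from_camera" (4x4, takes a point from camera to tool coordinates, whose origin is the TCP and whose axes are the flange's). Camera axes: x right, y down, z forward; pixel columns grow to the right and rows downward; lengths in m; the calibration is good to about 2 mm. A picture is of the moment at which its call begins: read the wrist's pose just before it. There is no depth.
- bot.job_done(): hands the job in, once; it reports no verdict.
Trained networks look in a picture, given as the dict that the camera call returned (one of the last four; its "shot" number tells which), for a name from the list of things; names that differ only in an ending like _2 or _b are one class to them, and where a whole thing is asked for, a point or a joint stands for the part that bears it (a point fixed in the world has none). Each returns a list of dicts, best first, with "score" (0 to 1); they miss things now and then, are a little off and sometimes report something else, mostly with a low value. They report only what shows in the picture. A call takes as long as a camera call. They do not tell look-alikes from the thing itself.
- viewer.outline_of(target, picture): "mask" (400x640 bool, what is visible of it) and "bbox" ([left, top, right, bottom] in pixels, round what is visible of it).
The state is a dict: "clock": time; "qpos": joint angles; "qd": joint speeds; "joint_efforts": joint torques, N m; "position": TCP position; "tool_rot": TCP orientation; "force": force on the tool from outside, world axes, zero at the start; "moment": the same for the moment, N m; "grip_width": finger opening in m.
Only numpy, scipy, OpenCV 4.12 (cv2) and the standard library are available. Lean on these libraries where they do the work, as an engineer would, in place of code of your own. Each camera call takes 0.05 s, during which the arm holds its last target.

### The job

Put the ink cartridge upright into the tag printer's cradle and let go of it; then take the hook pole, hook it into the orange ring at the top of the raised hood and pull the hood all the way down, without slamming it, so that it presses the cartridge home and stays shut. Move the hood only by the pole - the gripper and arm must not touch the hood - and finally put the pole back in its rest the way it lay, and leave the pen cup, tape dispenser, label gun and wooden case where they stand.

Things in the scene. Friction and masses are not known exactly. Their poses are not given: they have to be found in the camera images.
- printer: Grey desk tag printer, fixed, 170 mm wide (y), body 40 mm high from x = -135 (front face) to +100, side cheeks up to 85 mm (inner faces y = +-73). Origin at desk level under the cradle's centre; x points to its back (away from the robot at yaw 0), z up. A tag-roll drum behind, to x = 177, up to z = 87. Hinge posts at x = 89 to 111, y = +-58 to +-78, up to z = 135.
- cradle (a point): Centre of the cradle's sprung seat when raised, 60 mm above the desk; the cartridge's underside rests here until the hood presses it down. The cradle is a black open socket, 86 (printer x) x 56 (y) mm inside, 6 mm walls up to z = 85, flared lips up to z = 91 (reaching out to x = +-54, y = +-39).
- seat (a joint): How far the sprung seat is pressed down, m: 0 raised, 0.014 the stop. It carries the cartridge's weight without sinking; pressing it takes 3.5 N at 0 rising to 4.5 N at 0.010 (the cartridge's weight helps). With the cartridge in and the hood fully shut it reads about 0.010 (home).
- hood_hinge (a joint): Hood angle, rad: 0 shut (level, over the cradle), 1.57 upright; starts open at 1.65 to 1.85. The hinge axis runs along the printer's y through x = +100, z = 125 mm of the printer's frame. Friction (0.3 N m) holds the hood wherever it is left; moving it takes about 2 N at the ring.
- hood: Blue hinged hood plate, 150 x 166 x 12 mm, black rubber pressing pad below (34 x 44 mm, 100 mm from the hinge, underside 15 mm below the hinge line when shut), orange ring on its free edge. Origin on the hinge axis, mid-width; when shut its axes equal the printer's and the plate runs from x = -5 to -150, z = 0 to 12; it turns about y, free edge going up.
- ring (a point): Centre of the orange ring: wire radius 3.5 mm, 45 mm opening, fixed to the hood's free edge. In the hood's frame: centre (-165, 0, -16.5), root (-152, 0, 6), outermost point of the wire's centre line (-178, 0, -39) mm. Shut, it hangs forward and down at 60 degrees; hood up, it sticks out to the front and 35 to 46 degrees up, so a hook goes down through it from above.
- cartridge: Ink cartridge, black with a yellow band, 80 (x) x 50 (y) x 60 (z) mm, 0.14 to 0.23 kg, standing upright on the desk. Origin at the centre of its underside, z up. Either end may face the front. Its long side goes along the printer's x. In the cradle, raised, its top is at 120 mm and the top 29 mm stand clear of the cradle.
- pole: Hook pole, 196 mm, 0.11 kg, lying level in its rest. Origin on its axis, mid-grip; x towards the hook, z up. Orange grip 18 x 18 mm, x = -35 to 35; aluminium rod 12 x 12 mm before it to x = 121 and behind it to x = -75. At x = 115 a steel prong of 4 mm radius points down (-z) to 41 mm below the axis.
- hook (a point): Middle of the pole's prong, at (115, 0, -20) mm in the pole's frame.
- rest: Wooden pole rest, fixed. Origin at desk level; x towards the pole's hook end. Base 170 x 66 x 8 mm; two forks, 8 mm thick, at x = +60 and -55 mm, each a slot 24 mm wide, open at the top, floor at z = 66, tops at z = 90, outer faces y = +-20. The pole lies in the slots on its rod, grip between the forks, its origin over the rest's at z = 72 (within 15 mm along x).
- pencup: Black pen cup, 80 mm diameter, 100 mm high, with pens up to 165 mm. Leave alone. Origin at the centre of its underside.
- tape: Black tape dispenser, 60 x 150 mm, up to 98 mm high. Leave alone. Origin at the centre of its underside; y along its length.
- labeller: Green hand label gun lying on the desk, 168 x 55 x 70 mm. Leave alone. Origin under its body; x along its length, from -108 (handle end) to +60 mm.
- case: Closed wooden jewellery case, 112 x 82 x 51 mm. Leave alone. Origin at the centre of its underside.
Mind the look-alikes: they are no part of the job. Leave any green or pink look-alike of the cartridge alone.

How it is judged:
On the way, in this order (a step that is already met when the one before it is completed fails the run):
1. the cartridge stands in the cradle, let go, with the hood still up (horizontal distance between cartridge and cradle below 0.007 m and angle between the x axis of cartridge and the x axis of printer, either way round below 0.12 rad and angle between cartridge's own z axis and vertical below 0.1 rad and z of cartridge in the frame of cradle below 0.012 m and contact force between the fingers and cartridge below 0.1 N and value of joint hood_hinge above 1.4 rad), for 0.2 s.
2. the pole's hook is through the ring of the raised hood (distance between hook and ring below 0.022 m and value of joint hood_hinge above 1.3 rad), for 0.05 s.
3. the hood is half-way down with the hook still in the ring (value of joint hood_hinge between 0.5 and 1 rad and distance between hook and ring below 0.034 m), for 0.05 s.
4. the hood is shut and the cartridge home (value of joint hood_hinge below 0.06 rad and value of joint seat above 0.006 m and horizontal distance between cartridge and cradle below 0.007 m and angle between the x axis of cartridge and the x axis of printer, either way round below 0.12 rad and angle between cartridge's own z axis and vertical below 0.1 rad), for 0.2 s.
At the end, for the whole second after the job is handed in: Hood shut (0.06 rad), seat down over 6 mm; cartridge upright in the cradle (7 mm, 0.12 rad, either end first), over 3 mm below where it first rested; pole still in both forks of its rest, hook end as at first (22 mm along, 12 across, 6 in height, 0.15 rad level); bystanders upright within 25 mm (all of step 4 and z of cartridge in the frame of cradle below -0.003 m and x of pole in the frame of rest between -0.022 and 0.022 m and y of pole in the frame of rest between -0.012 and 0.012 m and z of pole in the frame of rest between 0.066 and 0.078 m and x of hook in the frame of rest above 0.08 m and angle between pole's own z axis and vertical below 0.15 rad and linear speed of each of pole, cartridge below 0.02 m/s and distance of each of pencup, tape, labeller, case from where it was at the start of the episode below 0.025 m and angle between each of pencup, tape, labeller, case's own z axis and vertical below 0.1 rad); the robot touches nothing.
It fails at once if the gripper or arm touches the hood (over 1 N) (contact force between any of the fingers, the arm and hood above 1 N).
It fails at once if the hood is slammed (closing faster than 2.5 rad/s) (velocity of joint hood_hinge below -2.5 rad/s).
It fails at once if a bystander is pushed more than 40 mm or tipped (distance of any of pencup, tape, labeller, case from where it was at the start of the episode above 0.04 m or angle between any of pencup, tape, labeller, case's own z axis and vertical above 0.5 rad).
It also fails if it takes over 70 s, if anything falls off the work surface, if the arm or the gripper's body presses on something with over 40 N, if the wrist force passes 120 N, or if a joint passes its speed limit or range.

## Working session

There is one attempt and no reset: what is moved stays moved. The work goes in short steps, Python scripts to look and compute and a shell command to move; the robot and the scene stay as the last step left them, time stands still between calls to the robot, and variables do not carry over. Pictures are saved under pics/ and viewed, and the job is handed in when it is done.

```bash
ls; mkdir -p pics; cat > h.py <<'E'
import numpy as np, cv2, pickle
from workcell import bot, viewer
def grab(n,save=None):
    s=bot.observe(); p=viewer.grab_frame(n); p['state']=s
    if save: cv2.imwrite('pics/'+save+'.png',p['pixels'])
    return p
E
python3 - <<'E'
from h import *
print(bot.observe())
for n in ['scene','top','wrist']:
    p=grab(n,n+'0'); print({k:v for k,v in p.items() if k not in('pixels','state')})
    pickle.dump(p,open(n+'0.pkl','wb'))
E
```

```text
pics
{'clock': 0.0, 'qpos': array([ 1.05580363,  0.52204818, -0.0363089 ,  1.59999857,  0.02122543,
        1.02111422, -0.11276106]), 'qd': array([-6.71344768e-04, -8.20406009e-04,  8.71255325e-04,  9.54214316e-05,
       -1.19057856e-03,  1.06551154e-03, -4.46529356e-04]), 'joint_efforts': array([ 4.75848447e-04, -9.27117562e+01,  1.97926484e+00, -3.69944894e+01,
        1.76671013e-02,  8.23904149e-03,  2.73995551e-05]), 'position': array([ 0.26872189, -0.56390249,  0.23070804]), 'tool_rot': array([-3.14041548e+00,  1.15741651e-04,  4.44818818e-01]), 'force': array([-0.16941306,  0.23714964,  0.36575954]), 'moment': array([ 0.00102209,  0.00975831, -0.01358039]), 'grip_width': 0.08550080363617812}
{'vertical_fov': 49.960695262607885, 'cx': 319.6480303005315, 'cy': 201.53302892965496, 'rvec': array([ 1.88636646,  1.78810108, -0.58913015]), 'tvec': array([-0.03673349, -0.34918107,  1.9709534 ]), 'shot': 1}
{'vertical_fov': 48.39709143756504, 'cx': 327.5555311317744, 'cy': 192.10982283737124, 'rvec': array([ 2.14698905, -2.20582133,  0.0952594 ]), 'tvec': array([0.02218761, 0.50241041, 1.44372033]), 'shot': 2}
{'vertical_fov': 70.92182362300706, 'cx': 318.00169150776776, 'cy': 203.11364041673076, 'tool_from_camera': array([[ 1.04388921e-03, -9.48272545e-01, -3.17455650e-01,
         8.21138189e-02],
       [ 9.99999435e-01,  9.26467610e-04,  5.20843853e-04,
        -1.26032090e-03],
       [-1.99789549e-04, -3.17456015e-01,  9.48272977e-01,
        -1.42701093e-01],
       [ 0.00000000e+00,  0.00000000e+00,  0.00000000e+00,
         1.00000000e+00]]), 'shot': 3}
```

View pics/scene0.png

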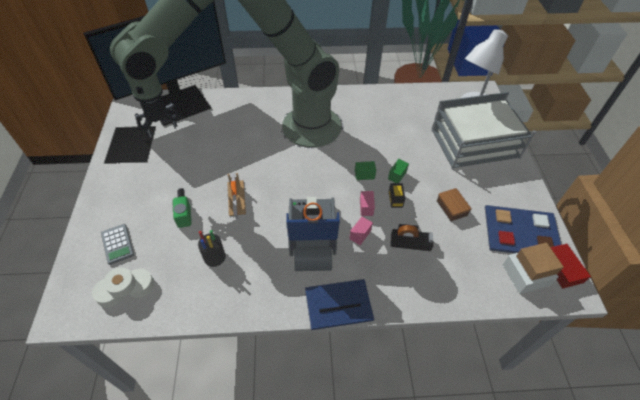

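View pics/top0.png

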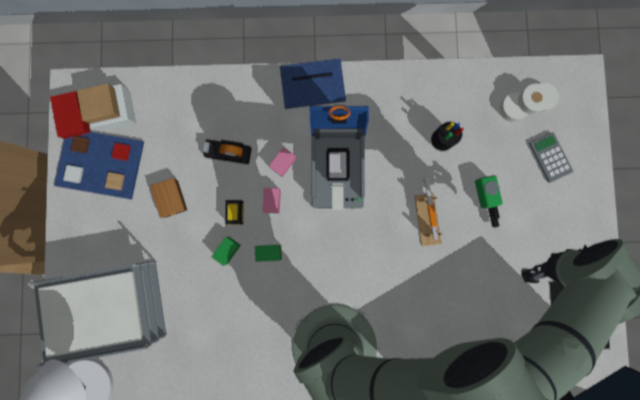

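View pics/wrist0.png

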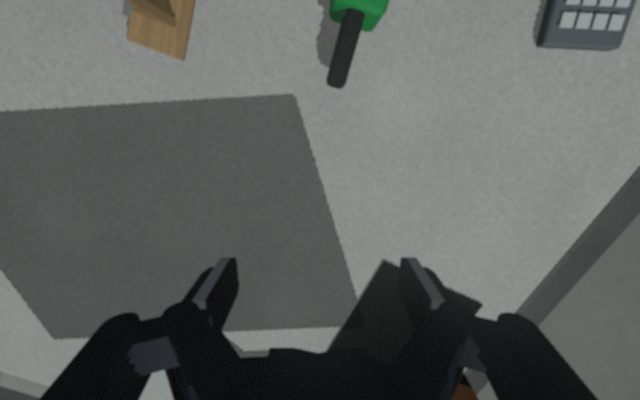

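```bash
cat >> h.py <<'E'
def f_of(p): return 200/np.tan(np.radians(p['vertical_fov'])/2)
from scipy.spatial.transform import Rotation as R
def extr(p):
    """world->cam R,t"""
    if 'rvec' in p:
        return cv2.Rodrigues(np.array(p['rvec']))[0],np.array(p['tvec'])
    s=p['state']; Rt=R.from_euler('xyz',s['tool_rot']).as_matrix(); T=np.array(p['tool_from_camera'])
    Rc=Rt@T[:3,:3]; tc=Rt@T[:3,3]+s['position']
    return Rc.T,-Rc.T@tc
def proj(p,X):
    Rm,t=extr(p); c=np.atleast_2d(X)@Rm.T+t; f=f_of(p)
    return np.c_[c[:,0]/c[:,2]*f+p['cx'],c[:,1]/c[:,2]*f+p['cy']]
def unproj(p,uv,z):
    Rm,t=extr(p); f=f_of(p); uv=np.atleast_2d(uv)
    d=np.c_[(uv[:,0]-p['cx'])/f,(uv[:,1]-p['cy'])/f,np.ones(len(uv))]@Rm; o=-Rm.T@t
    k=(z-o[2])/d[:,2]; return o+k[:,None]*d
def cen(m): ys,xs=np.nonzero(m); return np.array([xs.mean(),ys.mean()])
E
python3 - <<'E'
from h import *
d=dict(cartridge=.06,printer=.04,rest=.066,pole=.078,hood=.2,ring=.3,cradle=.09,pencup=.1,tape=.05,labeller=.05,case=.051)
for n in ['scene','top']:
    p=grab(n); out={}
    for k,z in d.items():
        try:
            for o in viewer.outline_of(k,p)[:4]:
                c=cen(o['mask']); print(n,k,round(o['score'],2),o['bbox'],c.round(1),unproj(p,c,z)[0].round(3),o['mask'].sum())
        except Exception as e: print(n,k,e)
E
```

```text
scene cartridge 0.87 [385.7, 182.7, 404.7, 210.2] [396.3 194.8] [0.467 0.305 0.06 ] 356
scene cartridge 0.74 [348.9, 217.6, 372.0, 246.3] [360.5 230. ] [0.621 0.148 0.06 ] 427
scene cartridge 0.73 [354.8, 161.6, 378.8, 183.4] [365.  170.6] [0.338 0.2   0.06 ] 341
scene cartridge 0.66 [386.2, 160.6, 407.7, 181.1] [397.8 170.3] [0.342 0.332 0.06 ] 309
scene printer 0.89 [288.0, 198.5, 338.5, 271.6] [311.9 233.5] [ 0.615 -0.027  0.04 ] 3266
scene rest 0.81 [227.6, 172.5, 245.4, 215.4] [236.1 195.7] [ 0.446 -0.309  0.066] 509
scene pole 0.66 [228.5, 171.8, 237.6, 216.3] [233.7 196.2] [ 0.458 -0.315  0.078] 180
scene hood 0.95 [285.0, 214.6, 336.8, 240.1] [311.5 228.8] [ 0.7   -0.032  0.2  ] 1026
scene ring 0.86 [284.4, 203.8, 340.5, 240.4] [312.6 227. ] [ 0.76  -0.032  0.3  ] 1201
scene cradle 0.83 [282.8, 197.1, 338.8, 270.0] [312.3 232.8] [ 0.644 -0.027  0.09 ] 3439
scene pencup 0.78 [197.7, 232.4, 224.9, 268.4] [210.9 248.8] [ 0.698 -0.373  0.1  ] 740
scene pencup 0.33 [283.0, 201.7, 339.2, 240.3] [312.3 228. ] [ 0.631 -0.027  0.1  ] 1152
scene tape 0.69 [394.6, 222.8, 435.3, 249.8] [
[... 966 characters left out ...]
.59  -0.027  0.04 ] 402
top rest 0.69 [416.7, 196.3, 440.3, 247.8] [423.9 222.1] [ 0.395 -0.294  0.066] 601
top pole 0.86 [423.6, 179.3, 439.5, 242.3] [430.8 209.6] [ 0.434 -0.315  0.078] 297
top ring 0.78 [309.0, 105.4, 367.7, 136.9] [339.  118.4] [ 0.678 -0.027  0.3  ] 1540
top cradle 0.71 [310.6, 106.1, 369.8, 208.6] [337.9 155.5] [ 0.612 -0.027  0.09 ] 5610
top pencup 0.62 [428.3, 122.4, 464.8, 153.7] [446.5 136.2] [ 0.663 -0.371  0.1  ] 726
top tape 0.96 [201.9, 139.3, 251.0, 164.7] [227.  151.2] [0.643 0.332 0.05 ] 940
top labeller 0.82 [471.6, 178.5, 501.4, 228.0] [489.3 197.4] [ 0.469 -0.512  0.05 ] 843
top case 0.88 [150.6, 178.6, 184.5, 219.5] [168.3 198.2] [0.494 0.523 0.051] 1049
```

```bash
python3 - <<'E'
from h import *
t=pickle.load(open('top0.pkl','rb'))['pixels']; s=pickle.load(open('scene0.pkl','rb'))['pixels']
cv2.imwrite('pics/t1.png',cv2.resize(t[90:270,200:460],(780,540),interpolation=3))
cv2.imwrite('pics/s1.png',cv2.resize(s[150:280,210:430],(792,468),interpolation=3))
E
```

```text
(no output)
```

View pics/t1.png

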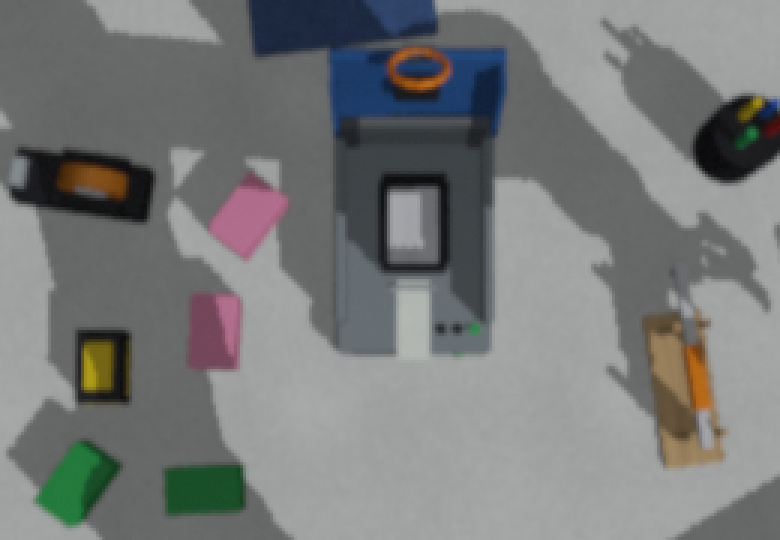

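View pics/s1.png

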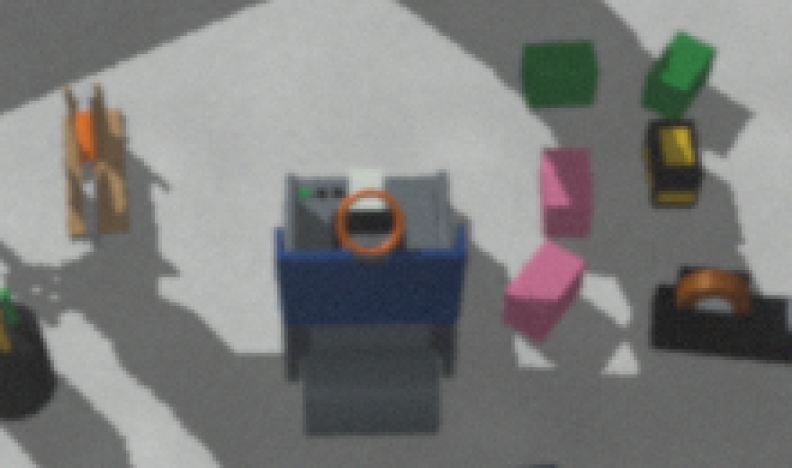

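```bash
cat >> h.py <<'E'
def rows(pos,rpy,ref=None):
    s=bot.observe() if ref is None else ref
    R0=R.from_euler('xyz',s['tool_rot']); T=R.from_euler('xyz',rpy)
    t=R0.inv().apply(np.array(pos)-s['position'])*1000; r=np.degrees((R0.inv()*T).as_rotvec())
    print('t',t.round(1),'r',r.round(2))
E
python3 -c "
from h import *
rows([.40,-.31,.33],[np.pi,0,.13])"
```

```text
t [ 227.7 -173.1  -98.7] r [ 0.    0.   18.04]
```

```bash
python3 -m creep '[{"tx":0,"ty":0,"tz":-50,"hand":-1},{"tx":228,"ty":-173,"tz":-99,"rz":18},{"tx":228,"ty":-173,"tz":-99,"rz":18},{"tx":228,"ty":-173,"tz":-99,"rz":18},{"tx":228,"ty":-173,"tz":-99,"rz":18},{"tx":228,"ty":-173,"tz":-99,"rz":18},{"tx":228,"ty":-173,"tz":-99,"rz":18},{"tx":228,"ty":-173,"tz":-99,"rz":18}]'; python3 - <<'E'
from h import *
p=grab('wrist','w1'); pickle.dump(p,open('w1.pkl','wb')); print(p['state']['qpos'])
for k in['pole','rest']:
  for o in viewer.outline_of(k,p)[:2]: print(k,o['score'],o['bbox'])
rows([.40,-.06,.36],[np.pi,0,.5])
E
```

```text
[ 1.05578889  0.52137124 -0.03628169  1.59947176  0.02124246  1.02108868
 -0.11279679]
pole 0.65 [109.0, 1.8, 131.5, 14.9]
rest 0.83 [124.3, 0.0, 194.1, 61.7]
t [ 335.2 -398.7 -128.7] r [-0.   -0.   -3.17]schema error: expected keys rx, ry, rz, tx, ty, tz, hand
```

View pics/w1.png

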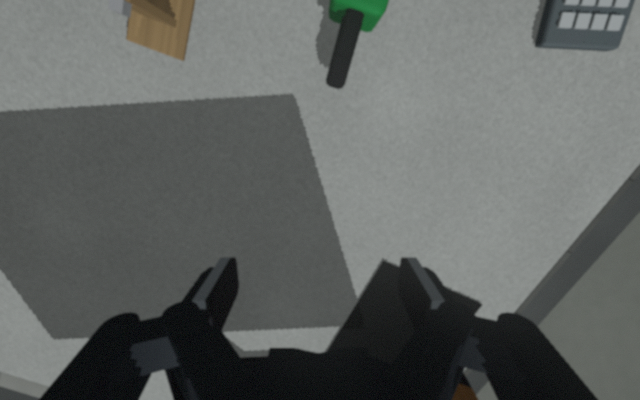

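Refused: all keys are needed in every row. The view is unchanged (rest corner at (160,30)).

```bash
python3 -m creep '[{"rx":0,"ry":0,"rz":0,"tx":0,"ty":0,"tz":-50,"hand":-1},{"rx":0,"ry":0,"rz":18,"tx":228,"ty":-173,"tz":-99,"hand":-1},{"rx":0,"ry":0,"rz":18,"tx":228,"ty":-173,"tz":-99,"hand":-1},{"rx":0,"ry":0,"rz":18,"tx":228,"ty":-173,"tz":-99,"hand":-1},{"rx":0,"ry":0,"rz":18,"tx":228,"ty":-173,"tz":-99,"hand":-1},{"rx":0,"ry":0,"rz":18,"tx":228,"ty":-173,"tz":-99,"hand":-1},{"rx":0,"ry":0,"rz":18,"tx":228,"ty":-173,"tz":-99,"hand":-1},{"rx":0,"ry":0,"rz":18,"tx":228,"ty":-173,"tz":-99,"hand":-1}]'; python3 - <<'E'
from h import *
p=grab('wrist','w2'); pickle.dump(p,open('w1.pkl','wb')); print(p['state']['qpos'])
for k in['pole','rest']:
  for o in viewer.outline_of(k,p)[:2]: print(k,o['score'],o['bbox'])
rows([.40,-.06,.36],[np.pi,0,.5])
E
```

```text
clock: 2.3
position: [0.4033, -0.3052, 0.3315]
tool_rot: [-3.142, -0.003, 0.138]
force: [0.1, -1.2, 0.7]
grip_width: 0.0853
[ 0.59850844  0.23021126 -0.08143987  1.77285558  0.01870372  1.13729746
 -0.92173809]
pole 0.56 [322.1, 72.7, 338.1, 215.7]
rest 0.57 [304.1, 110.1, 348.4, 210.8]
t [  32.5 -248.2  -29.7] r [ 2.000e-02  1.000e-02 -2.117e+01]
```

View pics/w2.png

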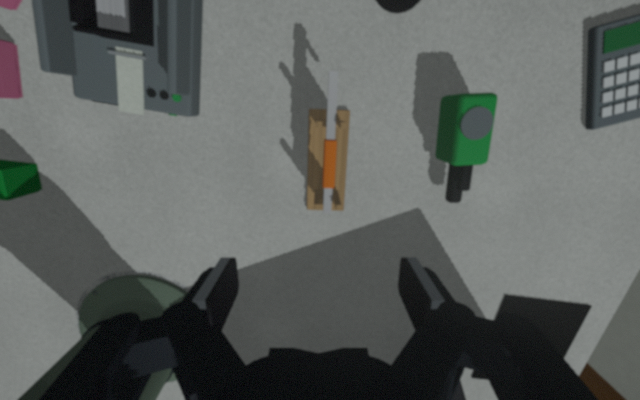

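```bash
python3 - <<'E'
from h import *
p=pickle.load(open('w1.pkl','rb'))
hsv=cv2.cvtColor(p['pixels'],cv2.COLOR_BGR2HSV)
m=((hsv[...,0]<16)&(hsv[...,1]>170)&(hsv[...,2]>80)).astype(np.uint8); m[:100]=0;m[220:]=0
ys,xs=np.nonzero(m); print(xs.min(),xs.max(),ys.min(),ys.max(),len(xs))
r=cv2.minAreaRect(np.c_[xs,ys].astype(np.float32)); print(r)
b=cv2.boxPoints(r); print(b, unproj(p,b,.081).round(4))
print(unproj(p,r[0],.081))
for uv in [(332,72),(330,139),(330,188)]: print(unproj(p,uv,.079).round(4))
cv2.imwrite('pics/w2z.png',cv2.resize(p['pixels'][60:220,270:390],(600,800)[::1],interpolation=2)[:, :][:600])
cv2.imwrite('pics/w2z.png',cv2.resize(p['pixels'][60:220,270:390],(450,600),interpolation=2))
E
```

```text
323 335 141 186 506
((329.1305847167969, 163.47616577148438), (11.138134002685547, 45.61484146118164), 3.6913859844207764)
[[322.10468 185.87772]
 [325.04144 140.35751]
 [336.1565  141.07462]
 [333.21973 186.59482]] [[ 0.3813 -0.3131  0.081 ]
 [ 0.4458 -0.3079  0.081 ]
 [ 0.4469 -0.3231  0.081 ]
 [ 0.3824 -0.3292  0.081 ]]
[[ 0.41491631 -0.31824838  0.081     ]]
[[ 0.532  -0.3042  0.079 ]]
[[ 0.4483 -0.3144  0.079 ]]
[[ 0.3792 -0.3251  0.079 ]]
```

View pics/w2z.png

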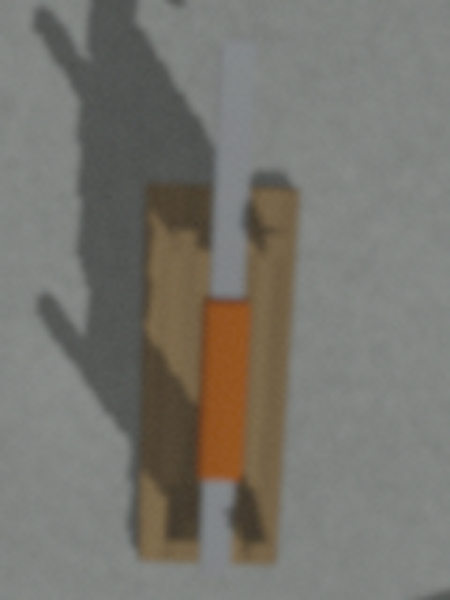

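```bash
python3 -c "
from h import *
rows([.42,-.03,.38],[np.pi,0,0])"
```

```text
t [  56.3 -275.3  -49.8] r [0.02 0.   7.48]
```

```bash
python3 -m creep '[{"rx":0,"ry":0,"rz":0,"tx":50,"ty":-40,"tz":-40,"hand":-1},{"rx":0,"ry":0,"rz":7.5,"tx":56,"ty":-275,"tz":-50,"hand":-1},{"rx":0,"ry":0,"rz":7.5,"tx":56,"ty":-275,"tz":-50,"hand":-1},{"rx":0,"ry":0,"rz":7.5,"tx":56,"ty":-275,"tz":-50,"hand":-1},{"rx":0,"ry":0,"rz":7.5,"tx":56,"ty":-275,"tz":-50,"hand":-1},{"rx":0,"ry":0,"rz":7.5,"tx":56,"ty":-275,"tz":-50,"hand":-1},{"rx":0,"ry":0,"rz":7.5,"tx":56,"ty":-275,"tz":-50,"hand":-1},{"rx":0,"ry":0,"rz":7.5,"tx":56,"ty":-275,"tz":-50,"hand":-1}]'; python3 - <<'E'
from h import *
p=grab('wrist','w3'); pickle.dump(p,open('w3.pkl','wb')); print(p['state']['qpos'])
for k in['printer','hood','ring','cradle']:
  for o in viewer.outline_of(k,p)[:2]: print(k,o['score'],o['bbox'])
E
```

```text
clock: 3.25
position: [0.42, -0.0303, 0.3803]
tool_rot: [3.141, -0.0, -0.0]
force: [-0.4, -1.6, -0.3]
grip_width: 0.0853
[ 0.21207812  0.0509635  -0.29308771  1.86282617  0.01579776  1.22992724
 -1.65684315]
printer 0.75 [250.5, 1.6, 379.3, 146.3]
cradle 0.92 [251.4, 0.3, 379.6, 149.5]
cradle 0.65 [89.2, 118.3, 144.5, 173.0]
```

View pics/w3.png

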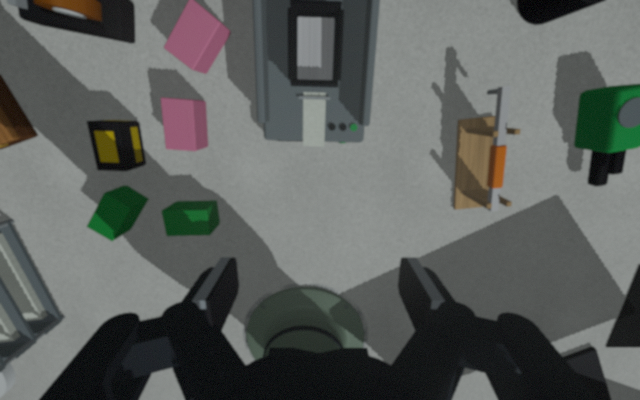

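```bash
python3 - <<'E'
from h import *
p=pickle.load(open('w3.pkl','rb'))
cv2.imwrite('pics/w3z.png',cv2.resize(p['pixels'][0:150,240:390],(600,600),interpolation=2))
cv2.imwrite('pics/w3c.png',cv2.resize(p['pixels'][110:180,80:155],(600,560),interpolation=2))
E
```

```text
(no output)
```

View pics/w3z.png

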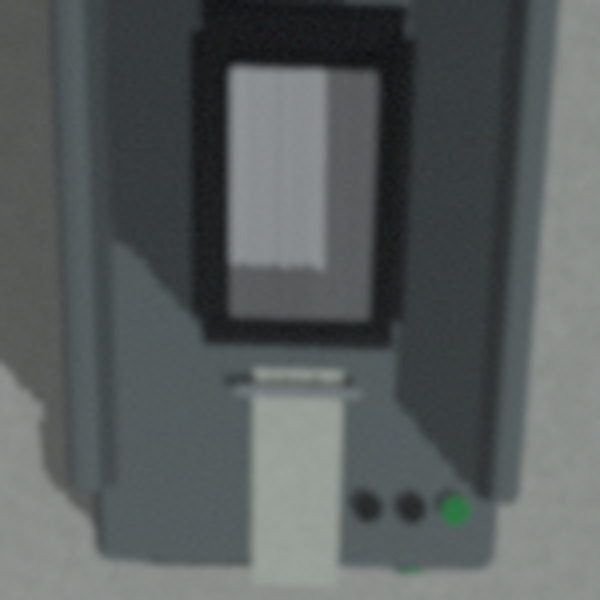

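View pics/w3c.png

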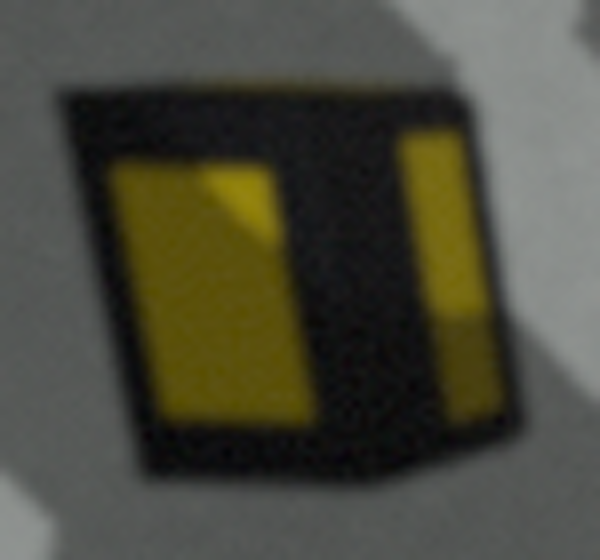

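```bash
python3 - <<'E'
from h import *
p=pickle.load(open('w3.pkl','rb'))
f=lambda X,Y,z: unproj(p,(240+X/4,Y/4),z)[0].round(4)
print('lip front',f(215,343,.091),f(380,343,.091))
print('lip back?',f(205,5,.091),f(400,5,.091))
print('lipL',f(193,40,.091),f(197,300,.091)); print('lipR',f(412,40,.091),f(403,300,.091))
print('front edge',f(110,556,.04),f(480,565,.04))
print('cheek front corners tops in/out',f(113,490,.085),f(70,490,.085),f(478,497,.085),f(518,503,.085))
g=lambda X,Y,z: unproj(p,(80+X/8,110+Y/8),z)[0].round(4)
print('cart top corners',[g(*q,.06) for q in [(62,95),(298,88),(145,480),(375,485)]])
print('cart bot right',g(470,95,0),g(523,425,0))
# top
t=pickle.load(open('top0.pkl','rb'))
h=lambda X,Y,z: unproj(t,(200+X/3,90+Y/3),z)[0].round(4)
print('top cart',[h(*q,.06) for q in [(77,331),(128,331),(80,403),(130,403)]])
print('top lip',[h(*q,.091) for q in [(378,173),(448,175),(380,270),(446,272)]])
print('ring',h(419,70,.29))
w=pickle.load(open('w1.pkl','rb'))
print('rest',unproj(w,[(329,109.3),(325.5,209.9)],.008))
E
```

```text
lip front [0.5331 0.0055 0.091 ] [ 0.5332 -0.0532  0.091 ]
lip back? [0.6354 0.006  0.091 ] [ 0.6354 -0.0577  0.091 ]
lipL [0.6255 0.0103 0.091 ] [0.5471 0.0114 0.091 ]
lipR [ 0.6256 -0.0619  0.091 ] [ 0.5472 -0.061   0.091 ]
front edge [0.4538 0.056  0.04  ] [ 0.4502 -0.1001  0.04  ]
cheek front corners tops in/out [0.4825 0.0456 0.085 ] [0.4825 0.0617 0.085 ] [ 0.4801 -0.0915  0.085 ] [ 0.4779 -0.1067  0.085 ]
cart top corners [array([0.4821, 0.3358, 0.06  ]), array([0.4835, 0.2888, 0.06  ]), array([0.4047, 0.3385, 0.06  ]), array([0.4037, 0.2907, 0.06  ])]
cart bot right [0.4797 0.2918 0.    ] [0.4053 0.2944 0.    ]
top cart [array([0.4819, 0.3356, 0.06  ]), array([0.4804, 0.2812, 0.06  ]), array([0.4051, 0.333 , 0.06  ]), array([0.4037, 0.2798, 0.06  ])]
top lip [array([0.6381, 0.0098, 0.091 ]), array([ 0.6339, -0.064 ,  0.091 ]), array([0.5351, 0.0104, 0.091 ]), array([ 0.5311, -0.0587,  0.091 ])]
ring [ 0.6943 -0.03    0.29  ]
rest [[ 0.48706387 -0.30983862  0.008     ]
 [ 0.31975742 -0.32905809  0.008     ]]
```

```bash
python3 -m creep '[{"rx":0,"ry":0,"rz":-60,"tx":23,"ty":-343,"tz":100,"hand":-1},{"rx":0,"ry":0,"rz":-60,"tx":23,"ty":-343,"tz":100,"hand":-1},{"rx":0,"ry":0,"rz":-60,"tx":23,"ty":-343,"tz":100,"hand":-1},{"rx":0,"ry":0,"rz":-60,"tx":23,"ty":-343,"tz":100,"hand":-1},{"rx":0,"ry":0,"rz":-60,"tx":23,"ty":-343,"tz":100,"hand":-1},{"rx":0,"ry":0,"rz":-60,"tx":23,"ty":-343,"tz":100,"hand":-1},{"rx":0,"ry":0,"rz":-60,"tx":23,"ty":-343,"tz":100,"hand":-1},{"rx":0,"ry":0,"rz":-60,"tx":23,"ty":-343,"tz":100,"hand":-1}]'; python3 -c "
from h import *
print(bot.observe()['qpos'])
rows([.443,.3125,.25],[np.pi,0,2.1])"
```

```text
clock: 4.3
position: [0.4421, 0.317, 0.2782]
tool_rot: [-3.138, 0.001, 1.056]
force: [-0.9, -1.1, -0.1]
grip_width: 0.0855
[-0.25760319  0.40066443 -0.63145264  1.73333919  0.25832095  1.09397566
 -1.48597235]
t [-3.5  3.1 28.2] r [ -0.2   -0.08 -59.81]
```

```bash
python3 -m creep '[{"rx":0,"ry":0,"rz":-60,"tx":-3,"ty":3,"tz":28,"hand":-1},{"rx":0,"ry":0,"rz":-60,"tx":-3,"ty":3,"tz":28,"hand":-1},{"rx":0,"ry":0,"rz":-60,"tx":-3,"ty":3,"tz":28,"hand":-1},{"rx":0,"ry":0,"rz":-60,"tx":-3,"ty":3,"tz":28,"hand":-1},{"rx":0,"ry":0,"rz":-60,"tx":-3,"ty":3,"tz":28,"hand":-1},{"rx":0,"ry":0,"rz":-60,"tx":-3,"ty":3,"tz":28,"hand":-1},{"rx":0,"ry":0,"rz":-60,"tx":-3,"ty":3,"tz":28,"hand":-1},{"rx":0,"ry":0,"rz":-60,"tx":-3,"ty":3,"tz":28,"hand":-1}]'; python3 -c "
from h import *
print(bot.observe()['qpos'])
rows([.443,.3125,.25],[np.pi,0,3.12])"
```

```text
clock: 5.1
position: [0.4449, 0.3078, 0.252]
tool_rot: [-3.141, -0.0, 2.095]
force: [-0.0, 0.7, 0.1]
grip_width: 0.0856
[-0.09183741  0.47900113 -0.85678653  1.76756772  0.4050258   1.08266276
 -0.5641006 ]
t [5.  0.7 2. ] r [-4.000e-02 -2.000e-02 -5.876e+01]
```

```bash
python3 -m creep '[{"rx":0,"ry":0,"rz":-58.8,"tx":5,"ty":1,"tz":2,"hand":-1},{"rx":0,"ry":0,"rz":-58.8,"tx":5,"ty":1,"tz":2,"hand":-1},{"rx":0,"ry":0,"rz":-58.8,"tx":5,"ty":1,"tz":2,"hand":-1},{"rx":0,"ry":0,"rz":-58.8,"tx":5,"ty":1,"tz":2,"hand":-1},{"rx":0,"ry":0,"rz":-58.8,"tx":5,"ty":1,"tz":2,"hand":-1},{"rx":0,"ry":0,"rz":-58.8,"tx":5,"ty":1,"tz":2,"hand":-1},{"rx":0,"ry":0,"rz":-58.8,"tx":5,"ty":1,"tz":2,"hand":-1},{"rx":0,"ry":0,"rz":-58.8,"tx":5,"ty":1,"tz":2,"hand":-1}]'; python3 - <<'E'
from h import *
p=grab('wrist','w4'); pickle.dump(p,open('w4.pkl','wb'));print(p['state']['qpos'],p['state']['position'],p['state']['tool_rot'])
c=np.array([.443,.3125]); 
E
```

```text
clock: 5.9
position: [0.4429, 0.313, 0.2499]
tool_rot: [-3.141, -0.001, 3.117]
force: [-0.4, -1.6, 0.2]
grip_width: 0.0857
[ 0.03758266  0.57557195 -1.09883922  1.76028737  0.55692052  1.15869624
  0.31484457] [0.44294318 0.31302776 0.24990275] [-3.14128514e+00 -8.49598829e-04  3.11704133e+00]
```

View pics/w4.png

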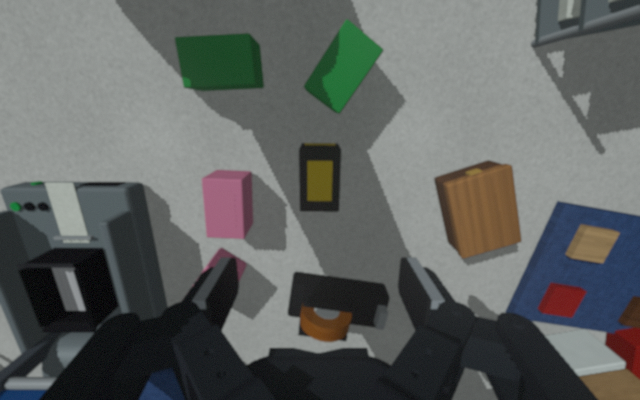

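```bash
python3 - <<'E'
from h import *
p=pickle.load(open('w4.pkl','rb'))
cv2.imwrite('pics/w4z.png',cv2.resize(p['pixels'][135:220,285:355],(490,595),interpolation=2))
print(proj(p,[p['state']['position']]))
g=p['pixels'].max(2)
E
```

```text
[[315.57477439 259.26514505]]
```

View pics/w4z.png

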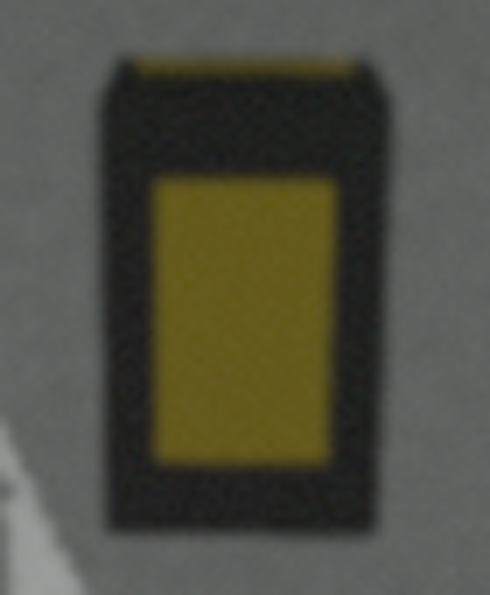

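```bash
python3 - <<'E'
from h import *
p=pickle.load(open('w4.pkl','rb'))
g=lambda X,Y,z=.06: unproj(p,(285+X/7,135+Y/7),z)[0].round(4)
for q in [(102,100),(388,100),(106,530),(377,530),(153,178),(336,178),(155,465),(330,465)]: print(q,g(*q))
print(g(240,60,0),g(240,60,.03))
E
```

```text
(102, 100) [0.4053 0.2936 0.06  ]
(388, 100) [0.4064 0.3415 0.06  ]
(106, 530) [0.4819 0.2909 0.06  ]
(377, 530) [0.4831 0.3397 0.06  ]
(153, 178) [0.4186 0.3016 0.06  ]
(336, 178) [0.4193 0.3327 0.06  ]
(155, 465) [0.4698 0.3002 0.06  ]
(330, 465) [0.4706 0.3313 0.06  ]
[0.406  0.3169 0.    ] [0.4026 0.3169 0.03  ]
```

```bash
python3 -m creep '[{"rx":0,"ry":0,"rz":0,"tx":-1,"ty":3.4,"tz":50,"hand":-1},{"rx":0,"ry":0,"rz":0,"tx":-1,"ty":3.4,"tz":100,"hand":-1},{"rx":0,"ry":0,"rz":0,"tx":-1,"ty":3.4,"tz":150,"hand":-1},{"rx":0,"ry":0,"rz":0,"tx":-1,"ty":3.4,"tz":190,"hand":-1},{"rx":0,"ry":0,"rz":0,"tx":-1,"ty":3.4,"tz":205,"hand":-1},{"rx":0,"ry":0,"rz":0,"tx":-1,"ty":3.4,"tz":216,"hand":-1},{"rx":0,"ry":0,"rz":0,"tx":-1,"ty":3.4,"tz":216,"hand":-1}]' ; python3 - <<'E'
from h import *
p=grab('wrist','w5'); pickle.dump(p,open('w5.pkl','wb'));print(p['state']['qpos'],p['state']['position'],p['state']['tool_rot'])
E
```

```text
clock: 6.65
position: [0.4439, 0.3172, 0.0345]
tool_rot: [-3.142, 0.0, 3.118]
force: [0.2, -0.0, 0.7]
grip_width: 0.0853
[-0.13750488  0.84633933 -0.85555406  1.9108322   0.8869944   0.81761662
  0.05997686] [0.44387258 0.3172493  0.03451832] [-3.14150531e+00  1.93310083e-04  3.11816243e+00]
```

View pics/w5.png

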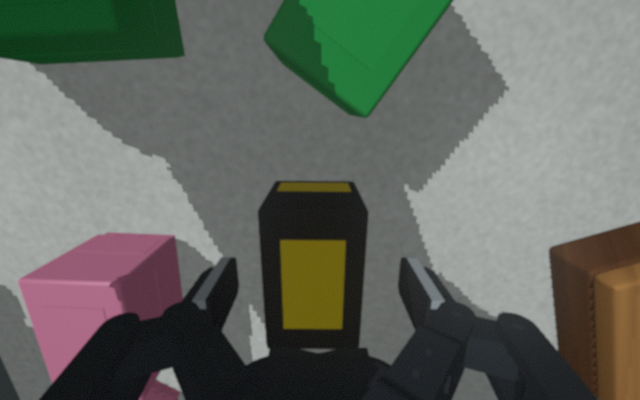

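```bash
python3 - <<'E'
from h import *
p=pickle.load(open('w5.pkl','rb'))
print(unproj(p,[(258,213),(368,211),(266,346),(360,346),(280,240),(346,240),(284,330),(342,330)],.06).round(4))
E
python3 -m creep '[{"rx":0,"ry":0,"rz":0,"tx":0,"ty":0,"tz":0,"hand":1},{"rx":0,"ry":0,"rz":0,"tx":0,"ty":0,"tz":0,"hand":1},{"rx":0,"ry":0,"rz":0,"tx":0,"ty":0,"tz":0,"hand":1},{"rx":0,"ry":0,"rz":0,"tx":0,"ty":0,"tz":0,"hand":1},{"rx":0,"ry":0,"rz":0,"tx":0,"ty":0,"tz":0,"hand":1},{"rx":0,"ry":0,"rz":0,"tx":0,"ty":0,"tz":0,"hand":1}]' 50
```

```text
[[0.4054 0.2928 0.06  ]
 [0.4056 0.3417 0.06  ]
 [0.4807 0.2902 0.06  ]
 [0.4818 0.3401 0.06  ]
 [0.4189 0.3017 0.06  ]
 [0.4196 0.3321 0.06  ]
 [0.4704 0.3004 0.06  ]
 [0.471  0.3305 0.06  ]]
clock: 7.3
position: [0.4443, 0.3171, 0.0355]
tool_rot: [3.141, 0.002, 3.12]
force: [-0.7, -3.9, 14.2]
grip_width: 0.0489
```

```bash
python3 -m creep '[{"rx":0,"ry":0,"rz":0,"tx":0,"ty":0,"tz":-25,"hand":1},{"rx":0,"ry":0,"rz":0,"tx":0,"ty":0,"tz":-75,"hand":1},{"rx":0,"ry":0,"rz":0,"tx":0,"ty":0,"tz":-125,"hand":1},{"rx":0,"ry":0,"rz":0,"tx":0,"ty":0,"tz":-165,"hand":1},{"rx":0,"ry":0,"rz":0,"tx":0,"ty":0,"tz":-165,"hand":1},{"rx":0,"ry":0,"rz":0,"tx":0,"ty":0,"tz":-165,"hand":1}]' 50;  python3 -c "
from h import *
print(bot.observe()['qpos'])
p=grab('wrist','w6')
rows([.55,-.0245,.2],[np.pi,0,np.pi-.025])
rows([.587,-.0245,.2],[np.pi,0,np.pi-.025])"
```

```text
clock: 7.9
position: [0.444, 0.3168, 0.1999]
tool_rot: [3.141, 0.002, 3.119]
force: [-0.2, -0.5, -1.9]
grip_width: 0.0488
[-0.00637417  0.63155837 -1.04749562  1.8093934   0.62299482  1.07253328
  0.26200792]
t [-113.8 -338.6   -0.8] r [-0.04  0.01  0.18]
t [-150.7 -337.8   -0.8] r [-0.04  0.01  0.18]
```

View pics/w6.png

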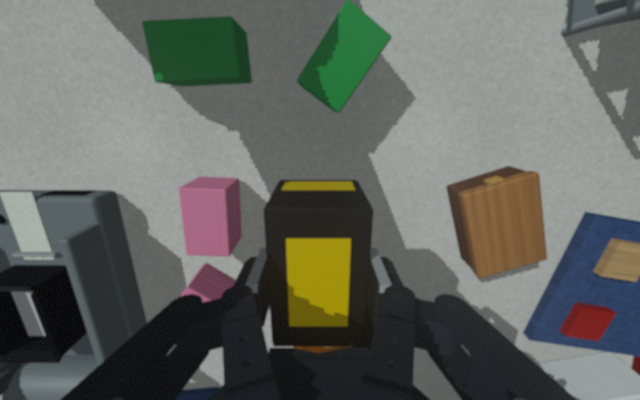

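```bash
python3 -m creep '[{"rx":0,"ry":0,"rz":0,"tx":-20,"ty":-45,"tz":0,"hand":1},{"rx":0,"ry":0,"rz":0,"tx":-114,"ty":-339,"tz":-1,"hand":1},{"rx":0,"ry":0,"rz":0,"tx":-114,"ty":-339,"tz":-1,"hand":1},{"rx":0,"ry":0,"rz":0,"tx":-114,"ty":-339,"tz":-1,"hand":1},{"rx":0,"ry":0,"rz":0,"tx":-114,"ty":-339,"tz":-1,"hand":1},{"rx":0,"ry":0,"rz":0,"tx":-114,"ty":-339,"tz":-1,"hand":1},{"rx":0,"ry":0,"rz":0,"tx":-114,"ty":-339,"tz":-1,"hand":1},{"rx":0,"ry":0,"rz":0,"tx":-114,"ty":-339,"tz":-1,"hand":1}]' 50;  python3 -c "
from h import *
print(bot.observe()['qpos'])
p=grab('wrist','w7');pickle.dump(p,open('w7.pkl','wb'))
q=grab('scene','s7'); cv2.imwrite('pics/s7z.png',cv2.resize(q['pixels'][0:280,160:480],(640,560),interpolation=2))
rows([.587,-.0245,.2],[np.pi,0,np.pi-.025])"
```

```text
clock: 8.75
position: [0.5506, -0.0306, 0.1981]
tool_rot: [-3.14, -0.003, 3.113]
force: [0.2, 1.3, -1.5]
grip_width: 0.0493
[ 0.66560708  0.65011709 -1.05397167  1.79197898  0.63646722  1.08880635
  0.92493066]
t [-37.    2.7  -1.4] r [ 0.02 -0.14  0.01]
```

View pics/w7.png

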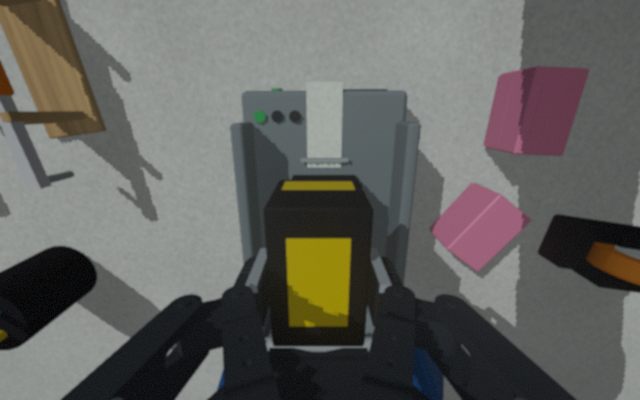

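View pics/s7z.png

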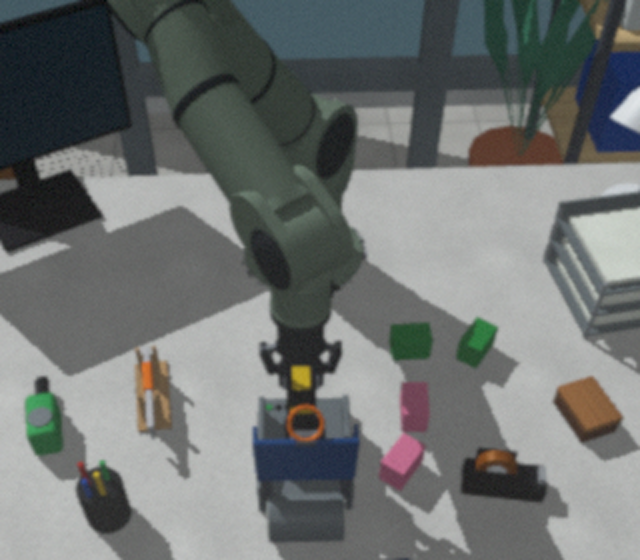

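```bash
python3 - <<'E'
from h import *
p=pickle.load(open('w7.pkl','rb'))
cv2.imwrite('pics/w7z.png',cv2.resize(p['pixels'][80:280,220:430],(630,600),interpolation=2))
print(p['state']['position'],p['state']['tool_rot'])
c=np.array([.587,-.0255]);y=-.025
def W(a): 
    a=np.array(a)/1000; return np.r_[c+[a[0]*np.cos(y)-a[1]*np.sin(y),a[0]*np.sin(y)+a[1]*np.cos(y)],a[2]]
im=p['pixels'].copy()
for a in [(-135,-85,40),(-135,85,40),(-105,73,85),(-105,-73,85),(-30,73,85),(-30,-73,85),(-105,85,85),(-105,-85,85)]:
    u=proj(p,W(a))[0]; print(a,u.round(1)); cv2.circle(im,tuple(int(v) for v in u.round()),2,(0,0,255),-1)
cv2.imwrite('pics/w7z.png',cv2.resize(im[80:280,220:430],(630,600),interpolation=2))
E
```

```text
[ 0.55064381 -0.03063095  0.19813431] [-3.14010885e+00 -2.96212843e-03  3.11294020e+00]
(-135, -85, 40) [237.6  91.9]
(-135, 85, 40) [407.9  91.4]
(-105, 73, 85) [406.3 124.9]
(-105, -73, 85) [240.4 125.3]
(-30, 73, 85) [398.8 205.6]
(-30, -73, 85) [247.3 205.9]
(-105, 85, 85) [420.  124.8]
(-105, -85, 85) [226.7 125.3]
```

View pics/w7z.png

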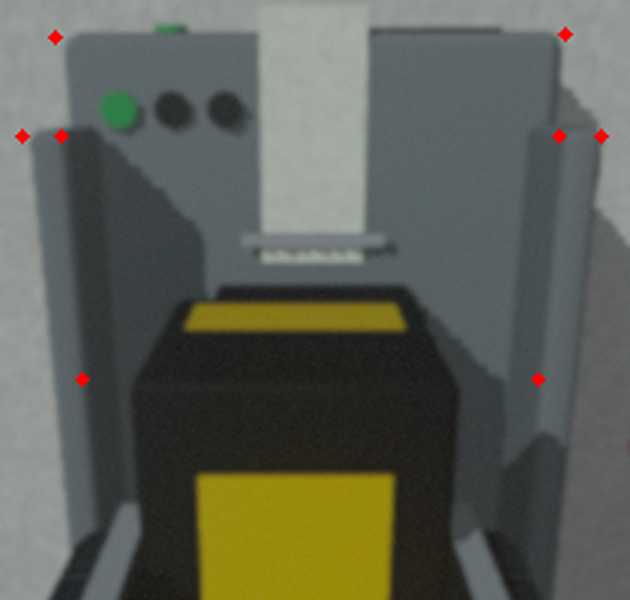

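```bash
python3 -m creep '[{"rx":0,"ry":0,"rz":0,"tx":-20,"ty":2,"tz":0,"hand":1},{"rx":0,"ry":0,"rz":0,"tx":-37,"ty":2.8,"tz":0,"hand":1},{"rx":0,"ry":0,"rz":0,"tx":-37,"ty":2.8,"tz":30,"hand":1},{"rx":0,"ry":0,"rz":0,"tx":-37,"ty":2.8,"tz":60,"hand":1},{"rx":0,"ry":0,"rz":0,"tx":-37,"ty":2.8,"tz":65,"hand":1},{"rx":0,"ry":0,"rz":0,"tx":-37,"ty":2.8,"tz":65,"hand":1}]' 50;  python3 -c "
from h import *
p=grab('wrist','w8');pickle.dump(p,open('w8.pkl','wb'))
print(p['state']['qpos'])
rows([.587,-.0244,.13],[np.pi,0,np.pi-.025])"
```

```text
clock: 9.45
position: [0.5868, -0.0209, 0.1348]
tool_rot: [3.141, -0.002, 3.122]
force: [0.3, 0.2, -1.4]
grip_width: 0.0494
[ 0.57185645  0.77072954 -0.97535507  1.75187992  0.73506977  1.03246366
  0.87400283]
t [ 0.4 -3.4  5.9] r [ 0.04 -0.01  0.29]
```

View pics/w8.png

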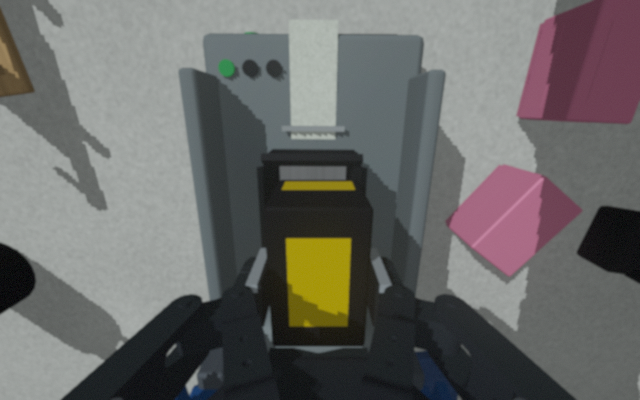

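```bash
python3 - <<'E'
from h import *
p=pickle.load(open('w8.pkl','rb'))
print(p['state']['position'],p['state']['tool_rot'])
cv2.imwrite('pics/w8z.png',cv2.resize(p['pixels'][130:230,250:375],(750,600),interpolation=2))
E
```

```text
[ 0.58680866 -0.02085338  0.13476954] [ 3.14086270e+00 -1.89551418e-03  3.12217238e+00]
```

View pics/w8z.png

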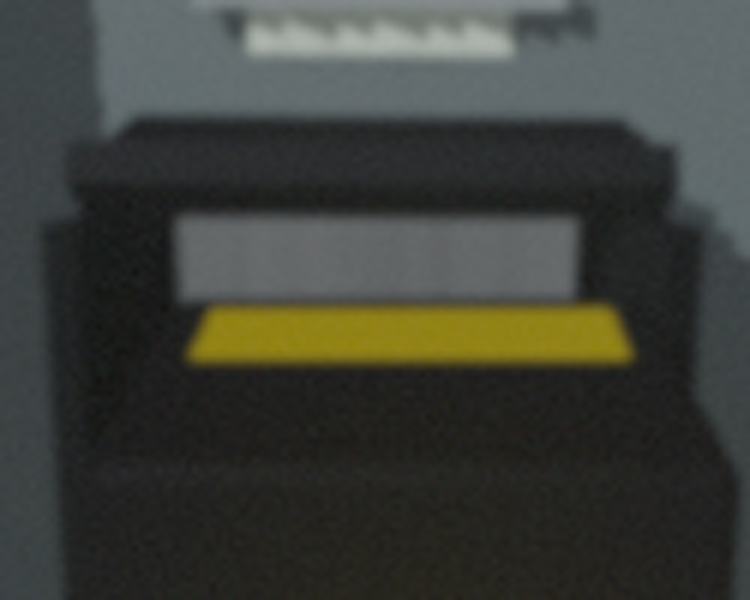

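```bash
python3 - <<'E'
from h import *
p=pickle.load(open('w8.pkl','rb'))
for X,Y in [(66,147),(677,147),(372,120),(372,147),(372,190),(42,220),(702,220)]: print(X,Y,unproj(p,(250+X/6,130+Y/6),.091)[0].round(4),unproj(p,(250+X/6,130+Y/6),.085)[0].round(4))
for X,Y,z in [(175,300,.06),(580,300,.06)]: print(unproj(p,(250+X/6,130+Y/6),z)[0].round(4))
b=p['state']['position'][2]-.0355
for X,Y,z in [(210,303,b+.02),(612,303,b+.02),(85,460,b+.06),(735,480,b+.06)]: print('cart',unproj(p,(250+X/6,130+Y/6),z)[0].round(4))
E
```

```text
66 147 [ 0.5328 -0.0562  0.091 ] [ 0.5337 -0.0574  0.085 ]
677 147 [0.534  0.0112 0.091 ] [0.535  0.0122 0.085 ]
372 120 [ 0.5305 -0.0224  0.091 ] [ 0.5313 -0.0225  0.085 ]
372 147 [ 0.5334 -0.0224  0.091 ] [ 0.5343 -0.0226  0.085 ]
372 190 [ 0.5382 -0.0225  0.091 ] [ 0.5392 -0.0227  0.085 ]
42 220 [ 0.5409 -0.0596  0.091 ] [ 0.542  -0.0609  0.085 ]
702 220 [0.5422 0.0143 0.091 ] [0.5434 0.0153 0.085 ]
[ 0.5578 -0.0498  0.06  ]
[0.5588 0.0039 0.06  ]
cart [ 0.5439 -0.0378  0.1193]
cart [0.5446 0.001  0.1193]
cart [ 0.5459 -0.0427  0.1593]
cart [0.5484 0.0056 0.1593]
```

```bash
python3 -m creep '[{"rx":0,"ry":0,"rz":0.3,"tx":0,"ty":-4,"tz":0,"hand":1},{"rx":0,"ry":0,"rz":0.3,"tx":0,"ty":-4,"tz":0,"hand":1},{"rx":0,"ry":0,"rz":0.3,"tx":0,"ty":-4,"tz":10,"hand":1},{"rx":0,"ry":0,"rz":0.3,"tx":0,"ty":-4,"tz":20,"hand":1},{"rx":0,"ry":0,"rz":0.3,"tx":0,"ty":-4,"tz":30,"hand":1},{"rx":0,"ry":0,"rz":0.3,"tx":0,"ty":-4,"tz":30,"hand":1}]' 50;  python3 -c "
from h import *
p=grab('wrist','w9');pickle.dump(p,open('w9.pkl','wb'))
print(p['state']['position'],p['state']['tool_rot'],p['state']['force'])"
```

```text
clock: 10.1
position: [0.5865, -0.0263, 0.1036]
tool_rot: [3.142, -0.002, 3.115]
force: [-0.9, -0.5, -1.6]
grip_width: 0.0492
[ 0.58654495 -0.02626726  0.10355133] [ 3.14153934e+00 -2.26613433e-03  3.11531917e+00] [-0.87871876 -0.49534884 -1.63598873]
```

View pics/w9.png

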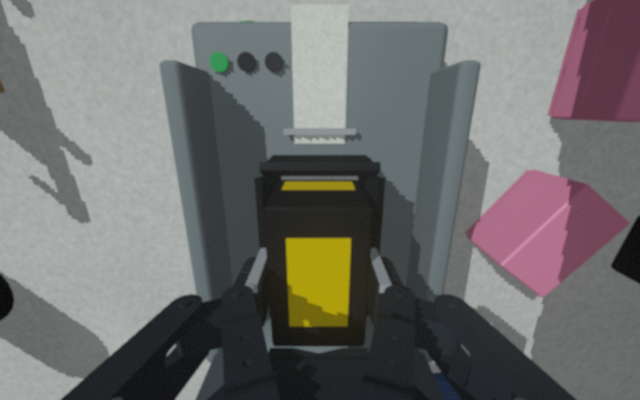

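```bash
python3 -m creep '[{"rx":0,"ry":0,"rz":0,"tx":0,"ty":0,"tz":4,"hand":1},{"rx":0,"ry":0,"rz":0,"tx":0,"ty":0,"tz":7,"hand":1},{"rx":0,"ry":0,"rz":0,"tx":0,"ty":0,"tz":7,"hand":1},{"rx":0,"ry":0,"rz":0,"tx":0,"ty":0,"tz":7,"hand":1}]' 50
```

```text
clock: 10.55
position: [0.5874, -0.0262, 0.0984]
tool_rot: [3.142, 0.0, 3.115]
force: [-0.3, -0.4, -2.1]
grip_width: 0.0487
```

```bash
python3 -m creep '[{"rx":0,"ry":0,"rz":0,"tx":0,"ty":0,"tz":1.5,"hand":1},{"rx":0,"ry":0,"rz":0,"tx":0,"ty":0,"tz":3,"hand":1},{"rx":0,"ry":0,"rz":0,"tx":0,"ty":0,"tz":3,"hand":1}]' 50
```

```text
clock: 10.85
position: [0.5874, -0.0262, 0.0953]
tool_rot: [-3.142, 0.0, 3.115]
force: [-0.5, -1.1, 1.4]
grip_width: 0.0488
```

```bash
python3 -m creep '[{"rx":0,"ry":0,"rz":0,"tx":0,"ty":0,"tz":0,"hand":-0.3},{"rx":0,"ry":0,"rz":0,"tx":0,"ty":0,"tz":0,"hand":-0.3},{"rx":0,"ry":0,"rz":0,"tx":0,"ty":0,"tz":0,"hand":-1},{"rx":0,"ry":0,"rz":0,"tx":0,"ty":0,"tz":0,"hand":-1},{"rx":0,"ry":0,"rz":0,"tx":0,"ty":0,"tz":0,"hand":-1}]'
python3 -m creep '[{"rx":0,"ry":0,"rz":0,"tx":0,"ty":0,"tz":-20,"hand":-1},{"rx":0,"ry":0,"rz":0,"tx":0,"ty":0,"tz":-50,"hand":-1},{"rx":0,"ry":0,"rz":0,"tx":10,"ty":0,"tz":-80,"hand":-1},{"rx":0,"ry":0,"rz":0,"tx":50,"ty":0,"tz":-110,"hand":-1},{"rx":0,"ry":0,"rz":0,"tx":100,"ty":0,"tz":-140,"hand":-1},{"rx":0,"ry":0,"rz":0,"tx":150,"ty":0,"tz":-180,"hand":-1},{"rx":0,"ry":0,"rz":0,"tx":150,"ty":0,"tz":-220,"hand":-1},{"rx":0,"ry":0,"rz":0,"tx":150,"ty":0,"tz":-220,"hand":-1}]'
python3 -c "
from h import *
p=grab('wrist','w10');pickle.dump(p,open('w10.pkl','wb'))
print(bot.observe()['qpos'])
rows([.434,-.316,.33],[np.pi,0,.136])"
```

```text
clock: 11.35
position: [0.5874, -0.0262, 0.0953]
tool_rot: [3.142, 0.0, 3.115]
force: [0.8, 0.1, 0.8]
grip_width: 0.0857
clock: 12.15
position: [0.4371, -0.0213, 0.32]
tool_rot: [-3.138, 0.005, 3.116]
force: [1.2, 0.0, -0.1]
grip_width: 0.0851
[ 0.98842204  0.32561867 -1.30915989  1.90551797  0.34736448  1.16845467
  1.09720371]
t [  -4.4 -294.1  -10.1] r [  0.34   0.3  170.67]
```

View pics/w10.png

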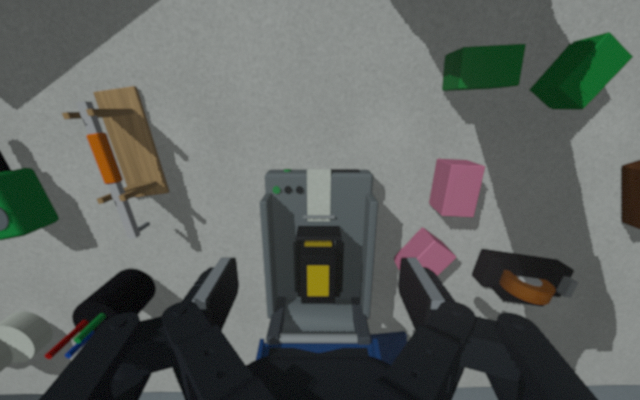

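```bash
python3 -m creep '[{"rx":0,"ry":0,"rz":65,"tx":0,"ty":-80,"tz":-10,"hand":-1},{"rx":0,"ry":0,"rz":65,"tx":0,"ty":-80,"tz":-10,"hand":-1},{"rx":0,"ry":0,"rz":65,"tx":0,"ty":-80,"tz":-10,"hand":-1},{"rx":0,"ry":0,"rz":65,"tx":0,"ty":-80,"tz":-10,"hand":-1},{"rx":0,"ry":0,"rz":65,"tx":0,"ty":-80,"tz":-10,"hand":-1},{"rx":0,"ry":0,"rz":65,"tx":0,"ty":-80,"tz":-10,"hand":-1},{"rx":0,"ry":0,"rz":65,"tx":0,"ty":-80,"tz":-10,"hand":-1},{"rx":0,"ry":0,"rz":65,"tx":0,"ty":-80,"tz":-10,"hand":-1}]'
python3 -c "
from h import *
print(bot.observe()['qpos'])
rows([.434,-.316,.33],[np.pi,0,1])"
```

```text
clock: 13.0
position: [0.4353, -0.1018, 0.3252]
tool_rot: [-3.141, -0.0, 1.975]
force: [0.7, 0.2, -0.9]
grip_width: 0.0853
[ 0.97297294  0.24370735 -1.0286657   1.87848984  0.22861208  1.14606793
  0.26663332]
t [-196.4  -85.6   -4.9] r [-4.000e-02 -1.000e-02  5.589e+01]
```

```bash
python3 -m creep '[{"rx":0,"ry":0,"rz":56,"tx":-196,"ty":-86,"tz":-5,"hand":-1},{"rx":0,"ry":0,"rz":56,"tx":-196,"ty":-86,"tz":-5,"hand":-1},{"rx":0,"ry":0,"rz":56,"tx":-196,"ty":-86,"tz":-5,"hand":-1},{"rx":0,"ry":0,"rz":56,"tx":-196,"ty":-86,"tz":-5,"hand":-1},{"rx":0,"ry":0,"rz":56,"tx":-196,"ty":-86,"tz":-5,"hand":-1},{"rx":0,"ry":0,"rz":56,"tx":-196,"ty":-86,"tz":-5,"hand":-1},{"rx":0,"ry":0,"rz":56,"tx":-196,"ty":-86,"tz":-5,"hand":-1},{"rx":0,"ry":0,"rz":56,"tx":-196,"ty":-86,"tz":-5,"hand":-1}]'
python3 -c "
from h import *
print(bot.observe()['qpos'])
rows([.434,-.316,.25],[np.pi,0,.136])"
```

```text
clock: 13.8
position: [0.4348, -0.3159, 0.33]
tool_rot: [-3.141, -0.0, 1.003]
force: [0.7, -0.2, -0.2]
grip_width: 0.0861
[ 1.05542653  0.35394712 -0.70991984  1.67455219  0.24409758  1.20478091
 -0.28025521]
t [-0.6 -0.5 80. ] r [-5.000e-02  2.000e-02  4.966e+01]
```

```bash
python3 -m creep '[{"rx":0,"ry":0,"rz":49.7,"tx":0,"ty":0,"tz":110,"hand":-1},{"rx":0,"ry":0,"rz":49.7,"tx":0,"ty":0,"tz":110,"hand":-1},{"rx":0,"ry":0,"rz":49.7,"tx":0,"ty":0,"tz":110,"hand":-1},{"rx":0,"ry":0,"rz":49.7,"tx":0,"ty":0,"tz":110,"hand":-1},{"rx":0,"ry":0,"rz":49.7,"tx":0,"ty":0,"tz":110,"hand":-1},{"rx":0,"ry":0,"rz":49.7,"tx":0,"ty":0,"tz":110,"hand":-1},{"rx":0,"ry":0,"rz":49.7,"tx":0,"ty":0,"tz":110,"hand":-1},{"rx":0,"ry":0,"rz":49.7,"tx":0,"ty":0,"tz":110,"hand":-1}]'
python3 -c "
from h import *
p=grab('wrist','w11');pickle.dump(p,open('w11.pkl','wb'))
print(bot.observe()['qpos'])"
```

```text
clock: 14.6
position: [0.4347, -0.3159, 0.2202]
tool_rot: [-3.141, 0.0, 0.142]
force: [-0.5, -0.2, -0.4]
grip_width: 0.0855
[ 0.88120562  0.4297192  -0.48292867  1.82526629  0.24094203  0.94497638
 -1.13634829]
```

View pics/w11.png

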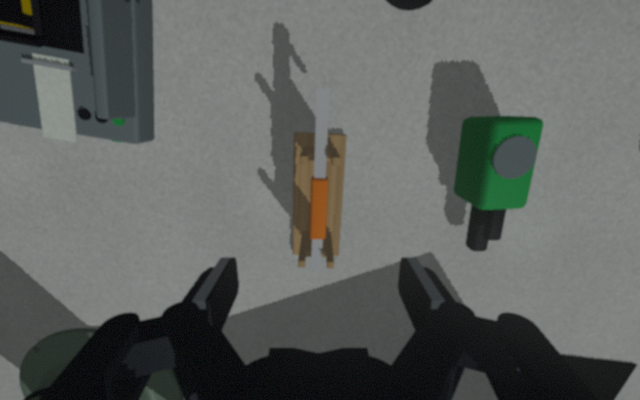

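```bash
python3 - <<'E'
from h import *
p=pickle.load(open('w11.pkl','rb'))
cv2.imwrite('pics/w11z.png',cv2.resize(p['pixels'][80:275,280:360],(240,585),interpolation=2))
hsv=cv2.cvtColor(p['pixels'],cv2.COLOR_BGR2HSV)
m=((hsv[...,0]<16)&(hsv[...,1]>170)&(hsv[...,2]>80)).astype(np.uint8); m[:150]=0;m[250:]=0;m[:,:300]=0;m[:,340:]=0
ys,xs=np.nonzero(m); r=cv2.minAreaRect(np.c_[xs,ys].astype(np.float32)); b=cv2.boxPoints(r)
print(r); w=unproj(p,b,.081); print(w.round(4),w.mean(0)); print(unproj(p,[(321,90)],.078))
Rz=R.from_euler('z',-.138)
print(Rz.apply(w).round(4))
E
```

```text
((318.24951171875, 208.5103759765625), (15.777976036071777, 58.53254318237305), 2.385944128036499)
[[ 0.3811 -0.3125  0.081 ]
 [ 0.447  -0.3062  0.081 ]
 [ 0.4487 -0.3224  0.081 ]
 [ 0.3828 -0.3299  0.081 ]] [ 0.41488613 -0.31775353  0.081     ]
[[ 0.53273545 -0.30342696  0.078     ]]
[[ 0.3345 -0.362   0.081 ]
 [ 0.4007 -0.3648  0.081 ]
 [ 0.4    -0.381   0.081 ]
 [ 0.3338 -0.3794  0.081 ]]
```

View pics/w11z.png

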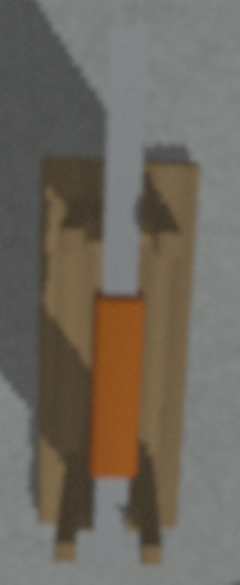

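```bash
python3 -m creep '[{"rx":0,"ry":0,"rz":1.5,"tx":0,"ty":0,"tz":50,"hand":-1},{"rx":0,"ry":0,"rz":1.5,"tx":0,"ty":0,"tz":100,"hand":-1},{"rx":0,"ry":0,"rz":1.5,"tx":0,"ty":0,"tz":135,"hand":-1},{"rx":0,"ry":0,"rz":1.5,"tx":0,"ty":0,"tz":155,"hand":-1},{"rx":0,"ry":0,"rz":1.5,"tx":0,"ty":0,"tz":167,"hand":-1},{"rx":0,"ry":0,"rz":1.5,"tx":0,"ty":0,"tz":167,"hand":-1}]'
python3 -c "
from h import *
p=grab('wrist','w12');pickle.dump(p,open('w12.pkl','wb'))
print(bot.observe()['qpos'])"
```

```text
clock: 15.25
position: [0.4342, -0.3158, 0.0523]
tool_rot: [-3.14, 0.001, 0.112]
force: [-0.2, -0.6, 0.9]
grip_width: 0.0851
[ 0.78766871  0.66769853 -0.36948749  1.94369942  0.40488879  0.60291709
 -1.30656942]
```

View pics/w12.png

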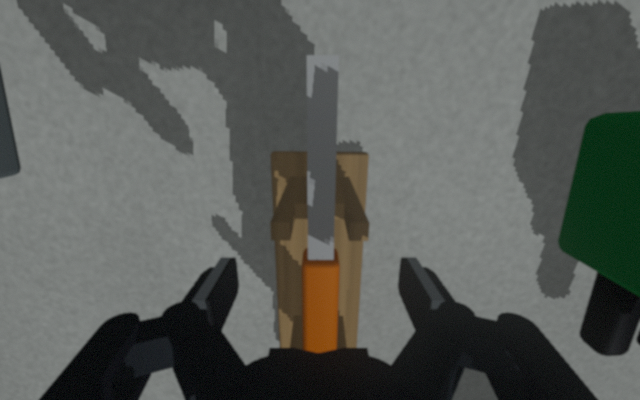

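```bash
python3 -m creep '[{"rx":0,"ry":0,"rz":0,"tx":0,"ty":0,"tz":0,"hand":1},{"rx":0,"ry":0,"rz":0,"tx":0,"ty":0,"tz":0,"hand":1},{"rx":0,"ry":0,"rz":0,"tx":0,"ty":0,"tz":0,"hand":1},{"rx":0,"ry":0,"rz":0,"tx":0,"ty":0,"tz":0,"hand":1},{"rx":0,"ry":0,"rz":0,"tx":0,"ty":0,"tz":0,"hand":1},{"rx":0,"ry":0,"rz":0,"tx":0,"ty":0,"tz":0,"hand":1},{"rx":0,"ry":0,"rz":0,"tx":0,"ty":0,"tz":0,"hand":1},{"rx":0,"ry":0,"rz":0,"tx":0,"ty":0,"tz":0,"hand":1}]' 110
python3 -c "
from h import *
s=bot.observe();print(s); pickle.dump(s,open('grasp.pkl','wb'))
p=grab('wrist','w13');pickle.dump(p,open('w13.pkl','wb'))"
```

```text
clock: 16.1
position: [0.4346, -0.3164, 0.0539]
tool_rot: [3.141, -0.0, 0.11]
force: [-2.6, 1.3, 11.0]
grip_width: 0.0158
{'clock': 16.1, 'qpos': array([ 0.78743193,  0.66665796, -0.36902087,  1.9439912 ,  0.4049353 ,
        0.60278944, -1.30816755]), 'qd': array([-2.39611746e-03,  1.12461511e-03, -1.14153554e-03,  2.37587453e-03,
        3.07625947e-04, -9.08603790e-04, -2.12420917e-05]), 'joint_efforts': array([-2.48845853e-01, -8.49723244e+01, -5.33779353e+00, -2.22244692e+01,
        2.68059969e-01, -9.34329741e-01,  6.02690969e-02]), 'position': array([ 0.43463811, -0.31639236,  0.05389047]), 'tool_rot': array([ 3.14106881e+00, -2.05791267e-04,  1.09569296e-01]), 'force': array([-2.64385706,  1.33846659, 11.01839747]), 'moment': array([ 0.31232064,  0.54354081, -0.0689659 ]), 'grip_width': 0.01582865338027716}
```

View pics/w13.png

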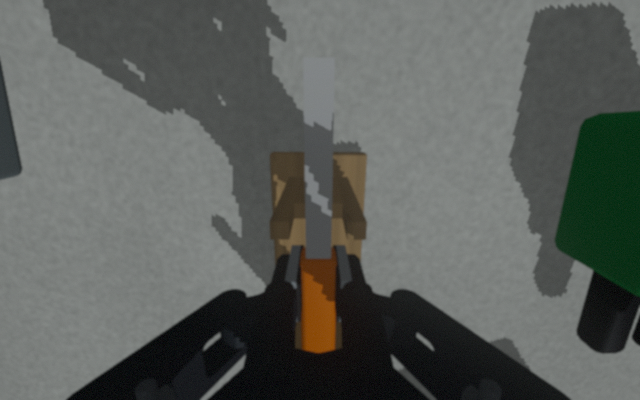

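```bash
python3 - <<'E'
from h import *
p=pickle.load(open('w13.pkl','rb'));s=p['state']
tip=unproj(p,(319,57),.078)[0]; g=unproj(p,(319,248),.081)[0]
print(tip,g); print(R.from_euler('xyz',s['tool_rot']).inv().apply(np.array([tip,g])-s['position']).round(4))
E
python3 -m creep '[{"rx":0,"ry":0,"rz":0,"tx":0,"ty":0,"tz":-15,"hand":1},{"rx":0,"ry":0,"rz":0,"tx":0,"ty":0,"tz":-40,"hand":1},{"rx":0,"ry":0,"rz":0,"tx":0,"ty":0,"tz":-80,"hand":1},{"rx":0,"ry":0,"rz":0,"tx":0,"ty":0,"tz":-120,"hand":1},{"rx":0,"ry":0,"rz":0,"tx":0,"ty":0,"tz":-160,"hand":1},{"rx":0,"ry":0,"rz":0,"tx":0,"ty":0,"tz":-160,"hand":1}]' 110
python3 -c "
from h import *
p=grab('wrist','w14');pickle.dump(p,open('w14.pkl','wb'));print(bot.observe()['qpos'])"
```

```text
[ 0.53435348 -0.30444244  0.078     ] [ 0.45568909 -0.31325688  0.081     ]
[[ 0.1004 -0.001  -0.0241]
 [ 0.0213 -0.0008 -0.0271]]
clock: 16.75
position: [0.4363, -0.3171, 0.2189]
tool_rot: [3.137, -0.006, 0.11]
force: [0.6, 0.1, -1.4]
grip_width: 0.0162
[ 0.88055149  0.43368234 -0.48202687  1.83089245  0.24652558  0.9315414
 -1.1721798 ]
```

View pics/w14.png

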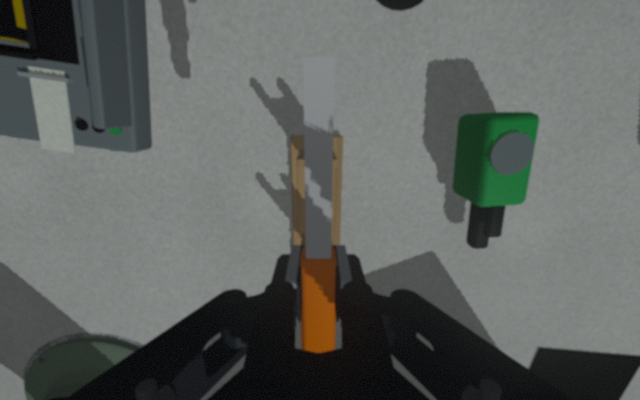

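```bash
cat >> h.py <<'E'
C=np.array([.587,-.0245]);YAW=-.025
def P2W(a,c=C,y=YAW):
    a=np.atleast_2d(a); co,si=np.cos(y),np.sin(y)
    return np.c_[c[0]+a[:,0]*co-a[:,1]*si,c[1]+a[:,0]*si+a[:,1]*co,a[:,2]]
def H2P(h,th):
    h=np.atleast_2d(h); co,si=np.cos(th),np.sin(th)
    # free edge (-x) goes up: (-1,0)->(-cos, sin z)
    return np.c_[.1+h[:,0]*co+h[:,2]*si, h[:,1], .125-h[:,0]*si+h[:,2]*co]
def ringpts(th,r=.026):
    d=np.array([-26,0,-45])/np.hypot(26,45); a=np.linspace(0,2*np.pi,60,endpoint=False)
    h=np.array([-.165,0,-.0165])+r*(np.cos(a)[:,None]*d+np.sin(a)[:,None]*np.array([0,1,0])); return H2P(h,th)
E
python3 - <<'E'
from h import *
from scipy.optimize import least_squares
obs={}
for n in ['scene','top']:
    p=pickle.load(open(n+'0.pkl','rb')); hsv=cv2.cvtColor(p['pixels'],cv2.COLOR_BGR2HSV)
    m=((hsv[...,0]<16)&(hsv[...,1]>130)&(hsv[...,2]>60))
    r=(slice(195,225),slice(295,335)) if n=='scene' else (slice(95,125),slice(320,360))
    k=np.zeros_like(m); k[r]=m[r]; ys,xs=np.nonzero(k)
    e=cv2.fitEllipse(cv2.convexHull(np.c_[xs,ys].astype(np.float32))); print(n,len(xs),e)
    obs[n]=(p,e)
def ell(p,X):
    u=proj(p,X).astype(np.float32); return cv2.fitEllipse(u)
def res(v):
    th,dx,dy=v; out=[]
    for n,(p,e) in obs.items():
        w=ell(p,P2W(ringpts(th,.0295),C+[dx,dy])); out+=[w[0][0]-e[0][0],w[0][1]-e[0][1],.5*(w[1][0]-e[1][0])]
    return np.r_[out,dx/.0015,dy/.0015]
for t0 in [1.65,1.85]:
    s=least_squares(res,[t0,0,0],x_scale=[.1,.001,.001]); print(s.x,s.fun.round(2))
th=s.x[0]; print(P2W(H2P([[-.165,0,-.0165],[-.152,0,.006],[-.178,0,-.039]],th),C+s.x[1:]))
E
```

```text
scene 83 ((312.1842346191406, 211.6600341796875), (17.422231674194336, 18.585010528564453), 98.93854522705078)
top 136 ((338.9960632324219, 112.73954010009766), (14.74390983581543, 20.219970703125), 93.9944839477539)
[1.65417887e+00 2.46531193e-03 1.12006075e-05] [ 0.8  -2.89  0.85 -0.36  3.38 -0.25  1.64  0.01]
[ 1.80680905e+00 -3.82935259e-03 -7.59326669e-05] [ 0.87  2.36  0.84 -0.31 -3.28 -1.74 -2.55 -0.05]
[[ 0.70567135 -0.02763909  0.28928403]
 [ 0.72450196 -0.02810995  0.2713833 ]
 [ 0.68684074 -0.02716823  0.30718477]]
```

```bash
python3 - <<'E'
from h import *
s=pickle.load(open('scene0.pkl','rb'));t=pickle.load(open('top0.pkl','rb'))
for z in [.27,.28,.29,.30]:
    print(z,unproj(s,(312.3,211.6),z)[0][:2].round(4),unproj(t,(339.2,112.8),z)[0][:2].round(4))
# check known: cartridge top center
for nm,p in (('s',s),('t',t)):
    print(nm,proj(p,[[.4442,.3164,.06],[.587,-.0245,.091],[.4145,-.3177,.081]]).round(1))
for th in [1.65,1.7,1.75,1.8,1.85]: print(th,P2W(H2P([[-.165,0,-.0165]],th)))
E
```

```text
0.27 [ 0.6824 -0.0289] [ 0.7012 -0.0294]
0.28 [ 0.6896 -0.0292] [ 0.6985 -0.0291]
0.29 [ 0.6969 -0.0295] [ 0.6958 -0.0288]
0.3 [ 0.7041 -0.0299] [ 0.6931 -0.0284]
s [[398.2 190.1]
 [312.3 219.2]
 [233.6 186.8]]
t [[231.8 211.9]
 [337.3 163.4]
 [432.  215.6]]
1.65 [[ 0.68357649 -0.02691492  0.29078822]]
1.7 [[ 0.69186409 -0.02712215  0.29075063]]
1.75 [[ 0.70013947 -0.02732908  0.29029874]]
1.8 [[ 0.70838192 -0.02753518  0.28943369]]
1.85 [[ 0.71657085 -0.02773995  0.28815765]]
```

```bash
python3 -m creep '[{"rx":0,"ry":0,"rz":0,"tx":0,"ty":0,"tz":-45,"hand":1},{"rx":0,"ry":0,"rz":0,"tx":0,"ty":0,"tz":-95,"hand":1},{"rx":0,"ry":0,"rz":0,"tx":0,"ty":0,"tz":-145,"hand":1},{"rx":0,"ry":0,"rz":0,"tx":0,"ty":0,"tz":-160,"hand":1},{"rx":0,"ry":0,"rz":0,"tx":0,"ty":0,"tz":-160,"hand":1}]' 110
python3 -c "
from h import *
rows([.56,-.0255,.38],[np.pi,0,-.025])"
```

```text
clock: 17.3
position: [0.4349, -0.3164, 0.3751]
tool_rot: [3.14, -0.002, 0.11]
force: [0.4, 0.1, -1.5]
grip_width: 0.0163
t [ 156.2 -275.4   -5.2] r [ 0.1  -0.12  7.71]
```

```bash
python3 -m creep '[{"rx":0,"ry":0,"rz":2,"tx":15,"ty":-25,"tz":-3,"hand":1},{"rx":0,"ry":0,"rz":7.7,"tx":156,"ty":-275,"tz":-5,"hand":1},{"rx":0,"ry":0,"rz":7.7,"tx":156,"ty":-275,"tz":-5,"hand":1},{"rx":0,"ry":0,"rz":7.7,"tx":156,"ty":-275,"tz":-5,"hand":1},{"rx":0,"ry":0,"rz":7.7,"tx":156,"ty":-275,"tz":-5,"hand":1},{"rx":0,"ry":0,"rz":7.7,"tx":156,"ty":-275,"tz":-5,"hand":1},{"rx":0,"ry":0,"rz":7.7,"tx":156,"ty":-275,"tz":-5,"hand":1},{"rx":0,"ry":0,"rz":7.7,"tx":156,"ty":-275,"tz":-5,"hand":1}]' 110
python3 -c "
from h import *
p=grab('wrist','w15');pickle.dump(p,open('w15.pkl','wb'))
print(bot.observe()['qpos'])
rows([.602,-.0261,.36],[np.pi,0,-.025])"
```

```text
clock: 18.1
position: [0.5598, -0.0203, 0.3763]
tool_rot: [-3.139, 0.003, -0.018]
force: [-1.9, -1.2, -1.4]
grip_width: 0.016
[ 0.40028798  0.3500691  -0.63202458  1.54487338  0.20896424  1.31829008
 -1.84660987]
t [42.8  2.1 16.2] r [-0.07  0.17  0.28]
```

View pics/w15.png

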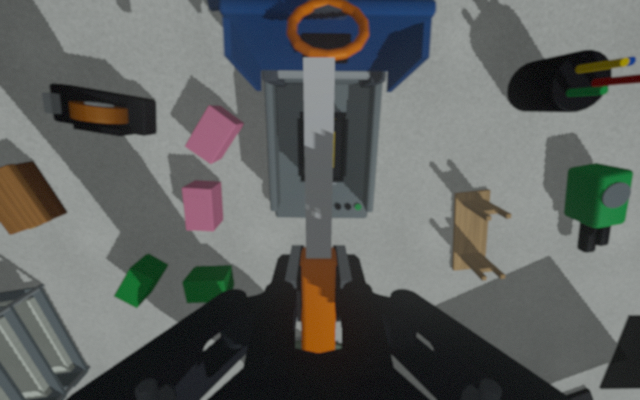

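```bash
python3 - <<'E'
from h import *
p=pickle.load(open('w15.pkl','rb'))
hsv=cv2.cvtColor(p['pixels'],cv2.COLOR_BGR2HSV)
m=((hsv[...,0]<16)&(hsv[...,1]>120)&(hsv[...,2]>50)); m[75:]=0;m[:,:270]=0;m[:,390:]=0
ys,xs=np.nonzero(m); print(xs.min(),xs.max(),ys.min(),ys.max())
im=p['pixels'].copy()
from scipy.optimize import least_squares
# centre in u
for z in [.28,.29,.30]: print(z,unproj(p,(328.5,29),z)[0].round(4))
def A(v):
    th,dx,dy=v; X=P2W(ringpts(th,.026),C+[dx,dy]); return proj(p,X)
from scipy.ndimage import distance_transform_edt
ey=np.c_[xs,ys]
def res(v):
    u=A(v); d=np.sqrt(((ey[:,None,:]-u[None])**2).sum(2)); return np.r_[d.min(1),d.min(0)[(u[:,1]>0)]]
best=None
for t0 in np.arange(1.6,1.9,.02):
    s=least_squares(res,[t0,0,0],x_scale=[.05,.002,.002],diff_step=1e-3)
    if best is None or s.cost<best.cost: best=s
print(best.x,best.cost)
for th in np.arange(1.62,1.88,.02):
    s=least_squares(lambda v:res([th,v[0]*.01,v[1]*.01]),[0.01,0.01],diff_step=1e-2); print(round(th,2),s.x*10,round(s.cost,1),P2W(H2P([[-.165,0,-.0165]],th),C+s.x*.01).round(4))
for u in A(best.x): cv2.circle(im,tuple(int(round(a)) for a in u),0,(0,255,0),-1)
cv2.imwrite('pics/w15z.png',cv2.resize(im[0:80,270:390],(750,500),interpolation=0))
E
```

```text
288 368 0 60
0.28 [ 0.6974 -0.0289  0.28  ]
0.29 [ 0.695  -0.0286  0.29  ]
0.3 [ 0.6927 -0.0282  0.3   ]Traceback (most recent call last):
  File "<stdin>", line 18, in <module>
    return func(*args, **kwargs)
    vector_fun = VectorFunction(
        fun_wrapped,
    ...<6 lines>...
        workers=workers
    )
    self.J, dct = approx_derivative(
                  ~~~~~~~~~~~~~~~~~^
        self.fun_wrapped, self.x, f0=self.f, **finite_diff_options
        ^^^^^^^^^^^^^^^^^^^^^^^^^^^^^^^^^^^^^^^^^^^^^^^^^^^^^^^^^^
    )
    ^
    J, _nfev = _dense_difference(fun_wrapped, x0, f0, h,
               ~~~~~~~~~~~~~~~~~^^^^^^^^^^^^^^^^^^^^^^^^
                             use_one_sided, method,
                             ^^^^^^^^^^^^^^^^^^^^^^
                             mf)
                             ^^^
    df = [f_eval - f0 for f_eval in f_evals]
          ~~~~~~~^~~~
ValueError: operands could not be broadcast together with shapes (1972,) (1973,)
```

```bash
python3 -c "
from h import *
s=bot.observe();print(s['position'],s['tool_rot'])
rows([.601,-.0272,.36],[np.pi,0,-.025])"
```

```text
[ 0.55933814 -0.02317531  0.37629736] [-3.14043183e+00  2.95008531e-03 -2.01321570e-02]
t [41.8  3.2 16.2] r [-0.07  0.17  0.28]
```

```bash
python3 -m creep '[{"rx":0,"ry":0,"rz":0,"tx":20,"ty":0.7,"tz":10,"hand":1},{"rx":0,"ry":0,"rz":0,"tx":41,"ty":0.7,"tz":20,"hand":1},{"rx":0,"ry":0,"rz":0,"tx":41,"ty":0.7,"tz":20,"hand":1},{"rx":0,"ry":0,"rz":0,"tx":41,"ty":0.7,"tz":20,"hand":1},{"rx":0,"ry":0,"rz":0,"tx":41,"ty":0.7,"tz":20,"hand":1},{"rx":0,"ry":0,"rz":0,"tx":41,"ty":0.7,"tz":20,"hand":1}]' 110
python3 -c "
from h import *
p=grab('wrist','w16');pickle.dump(p,open('w16.pkl','wb'))
s=bot.observe();print(s['position'],s['tool_rot'],s['qpos'])
q=grab('scene','s16'); cv2.imwrite('pics/s16z.png',cv2.resize(q['pixels'][120:280,220:420],(750,600),interpolation=2))
rows([.601,-.0272,.36],[np.pi,0,-.025])"
```

```text
clock: 18.75
position: [0.6, -0.0279, 0.3586]
tool_rot: [3.141, -0.0, -0.025]
force: [-0.3, -0.2, -1.4]
grip_width: 0.0163
[ 0.60011743 -0.02776711  0.35867375] [ 3.14128464e+00 -4.46550762e-04 -2.49902337e-02] [ 0.36685077  0.43295337 -0.61515287  1.47134835  0.25323488  1.31692346
 -1.86406797]
t [ 0.8 -0.6 -1.3] r [ 0.02 -0.03  0.  ]
```

View pics/w16.png

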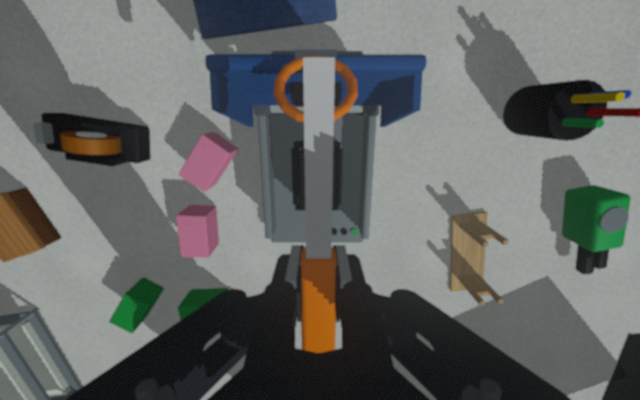

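View pics/s16z.png

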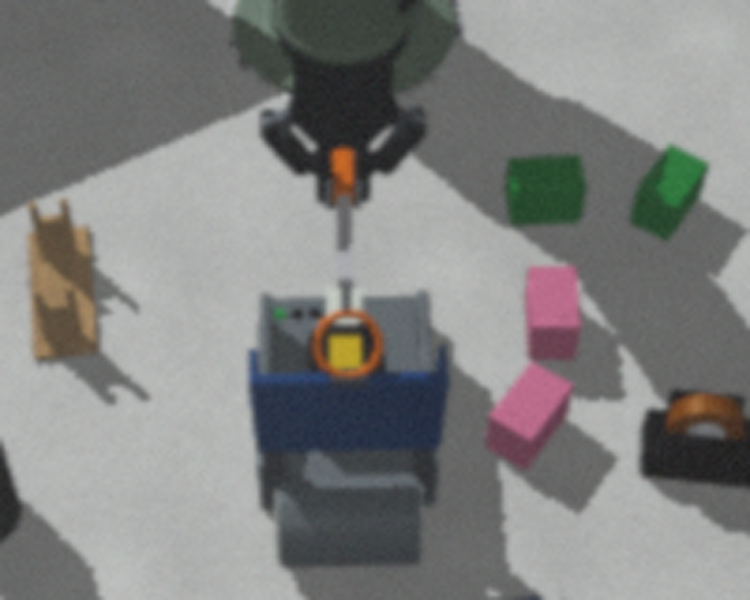

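```bash
python3 - <<'E'
from h import *
p=pickle.load(open('w16.pkl','rb'))
hsv=cv2.cvtColor(p['pixels'],cv2.COLOR_BGR2HSV)
m=((hsv[...,0]<16)&(hsv[...,1]>120)&(hsv[...,2]>50)); m[130:]=0;m[:,:250]=0;m[:,390:]=0
ys,xs=np.nonzero(m); e=cv2.fitEllipse(cv2.convexHull(np.c_[xs,ys].astype(np.float32)));print(e)
print(unproj(p,e[0],.29), p['state']['position'])
for th in np.arange(1.6,1.9,.04):
    u=proj(p,P2W(ringpts(th,.0295))).astype(np.float32); print(round(th,2),cv2.fitEllipse(u))
E
```

```text
((315.3614196777344, 89.28693389892578), (68.59337615966797, 82.9072494506836), 91.94214630126953)
[[ 0.69476087 -0.02710225  0.29      ]] [ 0.60003892 -0.02785667  0.3586291 ]
1.6 ((315.532958984375, 119.6239242553711), (74.25765228271484, 82.04427337646484), 89.5721206665039)
1.64 ((315.5105285644531, 110.10568237304688), (72.62609100341797, 83.05644989013672), 89.62736511230469)
1.68 ((315.4903869628906, 100.33029174804688), (70.50496673583984, 83.99070739746094), 89.67477416992188)
1.72 ((315.4727478027344, 90.33840942382812), (67.88758850097656, 84.83930969238281), 89.71621704101562)
1.76 ((315.4577331542969, 80.17501831054688), (64.77469635009766, 85.59485626220703), 89.75310516357422)
1.8 ((315.4455261230469, 69.88912200927734), (61.1749382019043, 86.25050354003906), 89.78646087646484)
1.84 ((315.4363098144531, 59.533260345458984), (57.10531997680664, 86.80006408691406), 89.81710815429688)
1.88 ((315.4302062988281, 49.162967681884766), (52.59122848510742, 87.2381362915039), 89.84569549560547)
```

```bash
python3 -m creep '[{"rx":0,"ry":0,"rz":0,"tx":0,"ty":-2,"tz":0,"hand":1},{"rx":0,"ry":0,"rz":0,"tx":0,"ty":-2,"tz":15,"hand":1},{"rx":0,"ry":0,"rz":0,"tx":0,"ty":-2,"tz":30,"hand":1},{"rx":0,"ry":0,"rz":0,"tx":0,"ty":-2,"tz":45,"hand":1},{"rx":0,"ry":0,"rz":0,"tx":0,"ty":-2,"tz":56,"hand":1},{"rx":0,"ry":0,"rz":0,"tx":0,"ty":-2,"tz":56,"hand":1},{"rx":0,"ry":0,"rz":0,"tx":0,"ty":-2,"tz":56,"hand":1}]' 110
python3 -c "
from h import *
p=grab('wrist','w17');pickle.dump(p,open('w17.pkl','wb'))
s=bot.observe();print(s['position'],s['tool_rot'],s['qpos'],s['moment'])
q=grab('scene','s17'); cv2.imwrite('pics/s17z.png',cv2.resize(q['pixels'][120:280,220:420],(750,600),interpolation=2))"
```

```text
clock: 19.55
position: [0.6007, -0.0254, 0.3028]
tool_rot: [-3.141, -0.0, -0.025]
force: [0.3, 0.2, -0.4]
grip_width: 0.0164
[ 0.60078525 -0.02542803  0.30299673] [-3.14151341e+00 -7.93377175e-04 -2.46785016e-02] [ 0.3596511   0.47255557 -0.6069148   1.55503717  0.28213886  1.20196691
 -1.89346383] [ 0.00877996  0.01916859 -0.00369358]
```

View pics/w17.png

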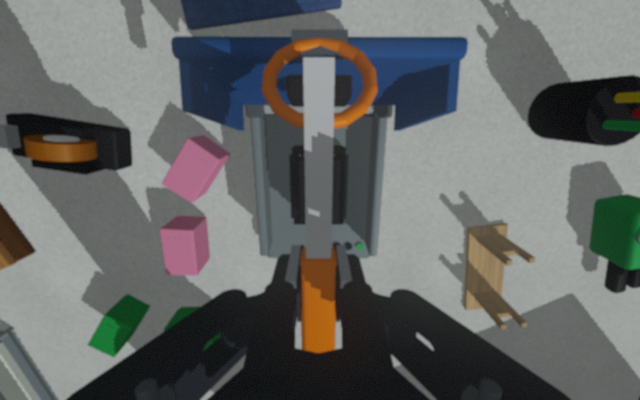

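View pics/s17z.png

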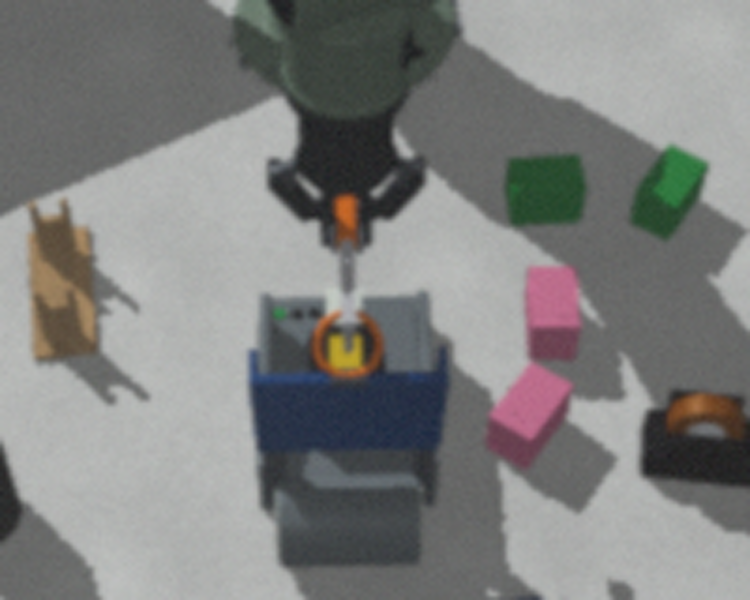

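```bash
cat >> h.py <<'E'
def traj(th,over=0.001,dx=.007):
    o=H2P([[-.178,0,-.039]],th)[0]
    hp=np.array([o[0]+dx-.0945,0,o[2]+.0095+over-.0181])
    w=P2W([hp])[0]; w[1]-=0.001; return w
def trows(ths,ref=None,**k):
    s=bot.observe() if ref is None else ref
    R0=R.from_euler('xyz',s['tool_rot'])
    for t in ths:
        w=traj(t,**k); print(round(t,2),w.round(4),(R0.inv().apply(w-s['position'])*1000).round(1))
E
python3 - <<'E'
from h import *
trows([1.72,1.66,1.60,1.54,1.48,1.42,1.36,1.30])
print(traj(0),traj(.5))
E
```

```text
1.72 [ 0.5874 -0.0255  0.2992] [-13.5   0.4   3.9]
1.66 [ 0.5765 -0.0252  0.2982] [-24.3   0.4   4.9]
1.6 [ 0.5657 -0.025   0.2965] [-35.1   0.4   6.6]
1.54 [ 0.555  -0.0247  0.2941] [-45.8   0.4   8.9]
1.48 [ 0.5445 -0.0244  0.2911] [-56.3   0.4  11.9]
1.42 [ 0.5342 -0.0242  0.2875] [-66.7   0.4  15.5]
1.36 [ 0.5241 -0.0239  0.2833] [-76.7   0.4  19.7]
1.3 [ 0.5143 -0.0237  0.2785] [-86.6   0.4  24.5]
[ 0.42155172 -0.02136293  0.0784    ] [ 0.42464346 -0.02144024  0.16851203]
```

```bash
python3 -m creep '[{"rx":0,"ry":0,"rz":0,"tx":-8,"ty":0,"tz":3,"hand":1},{"rx":0,"ry":0,"rz":0,"tx":-14,"ty":0,"tz":4,"hand":1},{"rx":0,"ry":0,"rz":0,"tx":-24,"ty":0,"tz":5,"hand":1},{"rx":0,"ry":0,"rz":0,"tx":-35,"ty":0,"tz":6.6,"hand":1},{"rx":0,"ry":0,"rz":0,"tx":-46,"ty":0,"tz":9,"hand":1},{"rx":0,"ry":0,"rz":0,"tx":-56,"ty":0,"tz":12,"hand":1},{"rx":0,"ry":0,"rz":0,"tx":-66.5,"ty":0,"tz":15.5,"hand":1},{"rx":0,"ry":0,"rz":0,"tx":-66.5,"ty":0,"tz":15.5,"hand":1}]' 110
python3 -c "
from h import *
p=grab('wrist','w18');pickle.dump(p,open('w18.pkl','wb'))
s=bot.observe();print(s['position'],s['tool_rot'],s['qpos'],s['moment'])
trows([1.42,1.36,1.30,1.24,1.18,1.12,1.06,1.0])
"
```

```text
clock: 20.45
position: [0.5326, -0.0241, 0.2867]
tool_rot: [3.141, 0.001, -0.025]
force: [1.7, -0.5, -1.0]
grip_width: 0.0161
[ 0.53342836 -0.02410362  0.28692804] [ 3.14109178e+00  2.22078421e-04 -2.49703342e-02] [ 0.41316739  0.37260151 -0.63048266  1.74796577  0.24365802  1.10036625
 -1.89190035] [ 0.03127062 -0.04756876 -0.05014444]
1.42 [ 0.5342 -0.0242  0.2875] [ 0.8  0.1 -0.6]
1.36 [ 0.5241 -0.0239  0.2833] [-9.3  0.1  3.6]
1.3 [ 0.5143 -0.0237  0.2785] [-19.1   0.1   8.5]
1.24 [ 0.5048 -0.0234  0.2731] [-28.6   0.   13.9]
1.18 [ 0.4957 -0.0232  0.2671] [-37.8   0.   19.8]
1.12 [ 0.4869 -0.023   0.2606] [-46.6   0.   26.3]
1.06 [ 0.4785 -0.0228  0.2536] [-54.9   0.   33.3]
1.0 [ 0.4705 -0.0226  0.2461] [-62.9   0.   40.8]
```

View pics/w18.png

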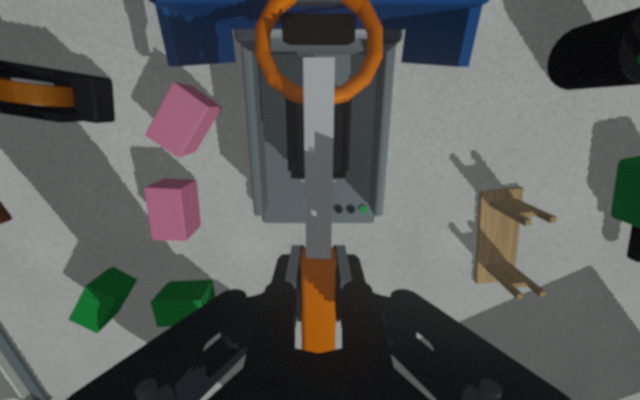

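```bash
python3 -m creep '[{"rx":0,"ry":0,"rz":0,"tx":-9,"ty":0,"tz":4,"hand":1},{"rx":0,"ry":0,"rz":0,"tx":-19,"ty":0,"tz":8.5,"hand":1},{"rx":0,"ry":0,"rz":0,"tx":-28.5,"ty":0,"tz":14,"hand":1},{"rx":0,"ry":0,"rz":0,"tx":-38,"ty":0,"tz":20,"hand":1},{"rx":0,"ry":0,"rz":0,"tx":-46.5,"ty":0,"tz":26.5,"hand":1},{"rx":0,"ry":0,"rz":0,"tx":-55,"ty":0,"tz":33.5,"hand":1},{"rx":0,"ry":0,"rz":0,"tx":-63,"ty":0,"tz":41,"hand":1},{"rx":0,"ry":0,"rz":0,"tx":-63,"ty":0,"tz":41,"hand":1}]' 110
python3 -c "
from h import *
p=grab('wrist','w19');pickle.dump(p,open('w19.pkl','wb'))
s=bot.observe();print(s['position'],s['tool_rot'],s['qpos'],s['moment'])
trows([1,.94,.88,.82,.76,.7,.64,.58])
"
```

```text
clock: 21.3
position: [0.4696, -0.0224, 0.2448]
tool_rot: [3.141, 0.002, -0.025]
force: [-0.0, 0.4, -1.7]
grip_width: 0.0163
[ 0.47044904 -0.02243178  0.2453609 ] [ 3.14145200e+00  9.27580963e-04 -2.47594244e-02] [ 0.44634577  0.31268836 -0.64358528  1.94948647  0.22846166  0.95247376
 -1.90326361] [-0.04879297 -0.0305991   0.01355501]
1 [ 0.4705 -0.0226  0.2461] [ 0.1  0.2 -0.7]
0.94 [ 0.4631 -0.0224  0.2381] [-7.4  0.2  7.2]
0.88 [ 0.4561 -0.0222  0.2297] [-14.4   0.1  15.6]
0.82 [ 0.4496 -0.0221  0.2209] [-20.8   0.1  24.4]
0.76 [ 0.4437 -0.0219  0.2118] [-26.8   0.1  33.6]
0.7 [ 0.4383 -0.0218  0.2022] [-32.1   0.1  43.1]
0.64 [ 0.4335 -0.0217  0.1924] [-36.9   0.1  53. ]
0.58 [ 0.4293 -0.0216  0.1823] [-41.1   0.1  63.1]
```

View pics/w19.png

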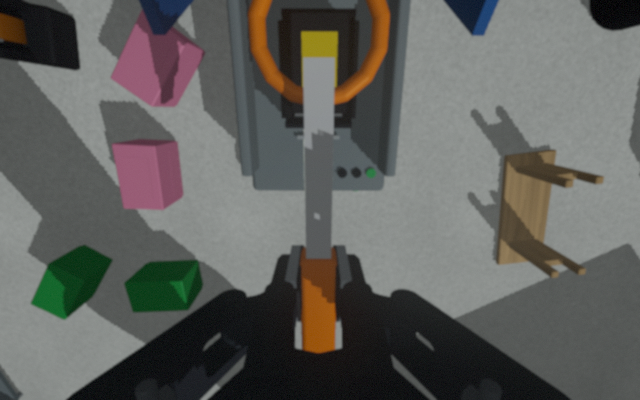

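```bash
python3 -m creep '[{"rx":0,"ry":0,"rz":0,"tx":-7.5,"ty":0,"tz":8,"hand":1},{"rx":0,"ry":0,"rz":0,"tx":-14.5,"ty":0,"tz":16.5,"hand":1},{"rx":0,"ry":0,"rz":0,"tx":-21,"ty":0,"tz":25.5,"hand":1},{"rx":0,"ry":0,"rz":0,"tx":-27,"ty":0,"tz":34.5,"hand":1},{"rx":0,"ry":0,"rz":0,"tx":-32,"ty":0,"tz":44,"hand":1},{"rx":0,"ry":0,"rz":0,"tx":-37,"ty":0,"tz":54,"hand":1},{"rx":0,"ry":0,"rz":0,"tx":-41,"ty":0,"tz":64,"hand":1},{"rx":0,"ry":0,"rz":0,"tx":-41,"ty":0,"tz":64,"hand":1}]' 110
python3 -c "
from h import *
p=grab('wrist','w20');pickle.dump(p,open('w20.pkl','wb'))
s=bot.observe();print(s['position'],s['tool_rot'],s['qpos'],s['moment'])
q=grab('scene','s20'); cv2.imwrite('pics/s20z.png',cv2.resize(q['pixels'][120:280,220:420],(750,600),interpolation=2))
trows([.58,.52,.46,.40,.34,.28,.22,.16,.1],over=0)
"
```

```text
clock: 22.15
position: [0.429, -0.0213, 0.1805]
tool_rot: [-3.141, 0.002, -0.025]
force: [0.2, 0.5, -1.1]
grip_width: 0.0163
[ 0.42971338 -0.02125734  0.18123817] [-3.14140740e+00  1.11995760e-03 -2.44807009e-02] [ 0.42727863  0.34142849 -0.6256287   2.11519555  0.2856526   0.76768058
 -1.97414221] [-0.01813067  0.03518875 -0.05796984]
0.58 [ 0.4293 -0.0216  0.1813] [-0.9  0.4  0.4]
0.52 [ 0.4257 -0.0215  0.171 ] [-4.5  0.4 10.7]
0.46 [ 0.4227 -0.0214  0.1605] [-7.4  0.4 21.2]
0.4 [ 0.4204 -0.0213  0.1498] [-9.8  0.4 31.9]
0.34 [ 0.4187 -0.0213  0.139 ] [-11.4   0.4  42.7]
0.28 [ 0.4177 -0.0213  0.1281] [-12.5   0.4  53.6]
0.22 [ 0.4173 -0.0213  0.1172] [-12.8   0.4  64.5]
0.16 [ 0.4176 -0.0213  0.1063] [-12.6   0.4  75.5]
0.1 [ 0.4185 -0.0213  0.0954] [-11.6   0.4  86.3]
```

View pics/w20.png

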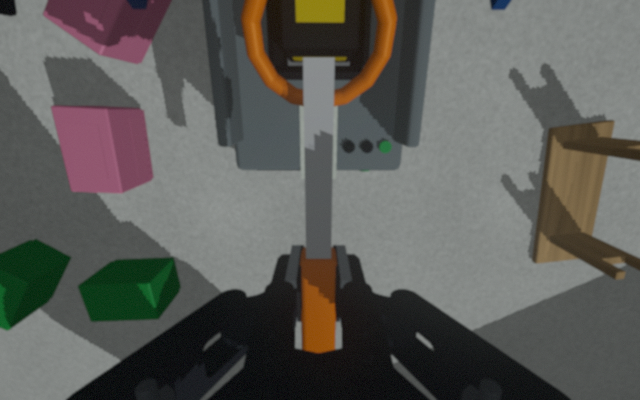

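View pics/s20z.png

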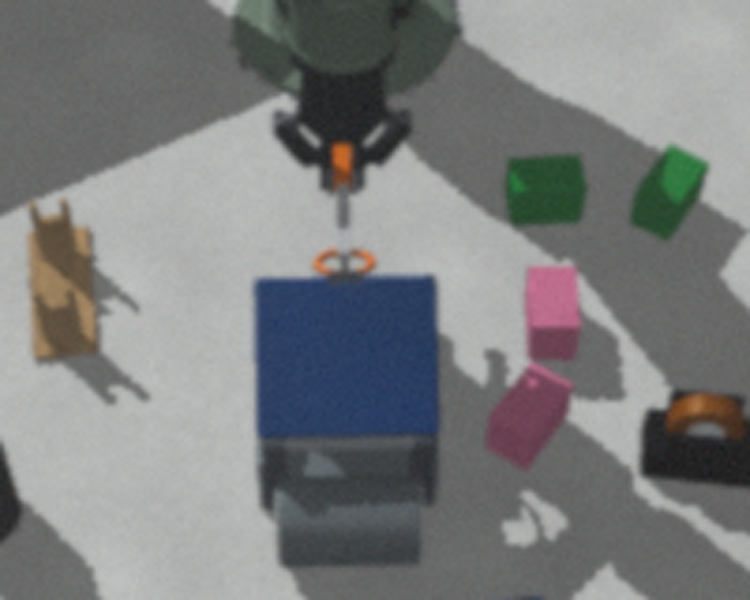

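```bash
python3 -m creep '[{"rx":0,"ry":0,"rz":0,"tx":-4,"ty":0,"tz":11,"hand":1},{"rx":0,"ry":0,"rz":0,"tx":-7,"ty":0,"tz":21.5,"hand":1},{"rx":0,"ry":0,"rz":0,"tx":-9,"ty":0,"tz":32,"hand":1},{"rx":0,"ry":0,"rz":0,"tx":-11,"ty":0,"tz":43,"hand":1},{"rx":0,"ry":0,"rz":0,"tx":-12,"ty":0,"tz":54,"hand":1},{"rx":0,"ry":0,"rz":0,"tx":-12,"ty":0,"tz":64.5,"hand":1},{"rx":0,"ry":0,"rz":0,"tx":-12,"ty":0,"tz":64.5,"hand":1}]' 110
python3 -c "
from h import *
p=grab('wrist','w21');pickle.dump(p,open('w21.pkl','wb'))
s=bot.observe();print(s['position'],s['tool_rot'],s['qpos'],s['moment'],s['force'])
trows([.22,.16,.1,.04,0,-.02,-.04],over=0)
"
```

```text
clock: 22.95
position: [0.4175, -0.0209, 0.116]
tool_rot: [-3.141, 0.002, -0.024]
force: [-0.1, -0.1, -0.9]
grip_width: 0.0166
[ 0.41782155 -0.0208104   0.11667569] [-3.14134611e+00  1.26971478e-03 -2.43191445e-02] [ 0.35655857  0.43866931 -0.55709337  2.20061152  0.40667287  0.60232805
 -2.09333301] [-0.00393095  0.01431658 -0.00401967] [-0.70023974 -0.03994958 -1.06227169]
0.22 [ 0.4173 -0.0213  0.1172] [-0.5  0.5 -0.5]
0.16 [ 0.4176 -0.0213  0.1063] [-0.2  0.5 10.4]
0.1 [ 0.4185 -0.0213  0.0954] [ 0.8  0.5 21.3]
0.04 [ 0.4201 -0.0213  0.0845] [ 2.4  0.5 32.1]
0 [ 0.4216 -0.0214  0.0774] [ 3.8  0.5 39.3]
-0.02 [ 0.4224 -0.0214  0.0738] [ 4.6  0.5 42.8]
-0.04 [ 0.4233 -0.0214  0.0703] [ 5.5  0.5 46.4]
```

View pics/w21.png

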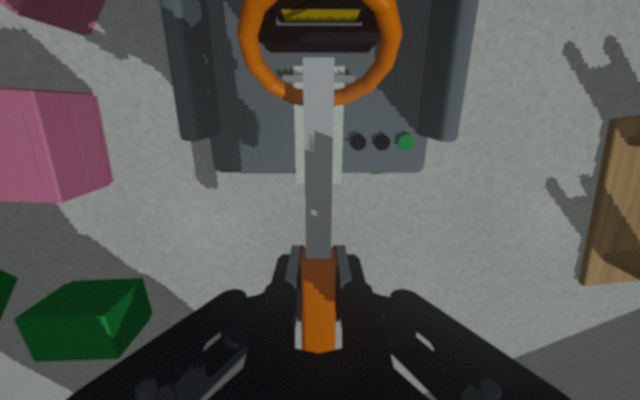

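```bash
python3 -m creep '[{"rx":0,"ry":0,"rz":0,"tx":0,"ty":0,"tz":8,"hand":1},{"rx":0,"ry":0,"rz":0,"tx":0,"ty":0,"tz":16,"hand":1},{"rx":0,"ry":0,"rz":0,"tx":1,"ty":0,"tz":24,"hand":1},{"rx":0,"ry":0,"rz":0,"tx":2.5,"ty":0,"tz":32,"hand":1},{"rx":0,"ry":0,"rz":0,"tx":3.5,"ty":0,"tz":38,"hand":1},{"rx":0,"ry":0,"rz":0,"tx":4,"ty":0,"tz":41,"hand":1},{"rx":0,"ry":0,"rz":0,"tx":4,"ty":0,"tz":41,"hand":1}]' 110
python3 -c "
from h import *
p=grab('wrist','w22');pickle.dump(p,open('w22.pkl','wb'))
s=bot.observe();print(s['position'],s['tool_rot'],s['qpos'],s['moment'],s['force'])
q=grab('scene','s22'); cv2.imwrite('pics/s22z.png',cv2.resize(q['pixels'][120:280,220:420],(750,600),interpolation=2))
"
```

```text
clock: 23.7
position: [0.4218, -0.0211, 0.0759]
tool_rot: [3.141, 0.001, -0.025]
force: [-5.8, -0.1, 8.9]
grip_width: 0.0167
[ 0.4218065  -0.02108179  0.0761284 ] [ 3.14133699e+00  6.41544858e-04 -2.45287043e-02] [ 0.29425869  0.51930871 -0.48675235  2.21821004  0.49672683  0.50914241
 -2.17397955] [-0.06034188  0.36881876 -0.00082425] [-5.57235649 -0.99640971  8.45191409]
```

View pics/w22.png

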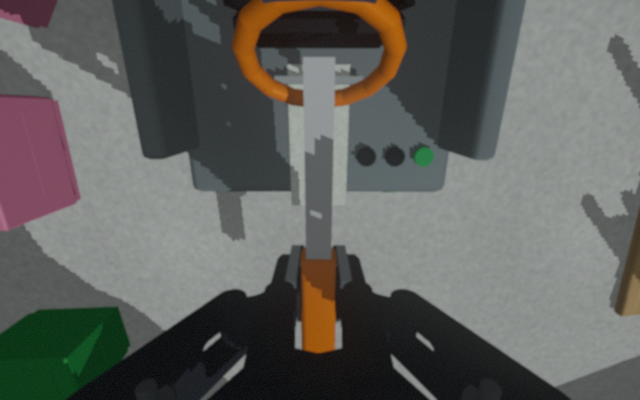

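View pics/s22z.png

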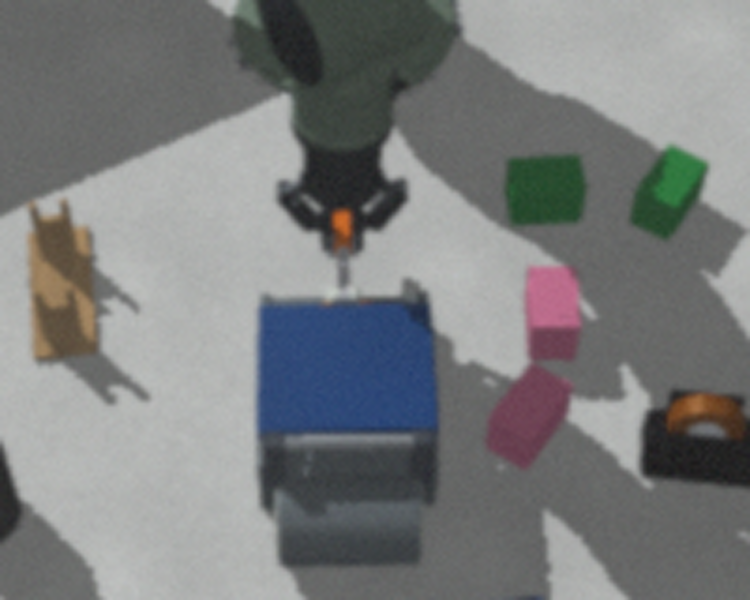

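```bash
python3 -m creep '[{"rx":0,"ry":0,"rz":0,"tx":0.5,"ty":0,"tz":2,"hand":1},{"rx":0,"ry":0,"rz":0,"tx":1,"ty":0,"tz":4,"hand":1},{"rx":0,"ry":0,"rz":0,"tx":1,"ty":0,"tz":4,"hand":1},{"rx":0,"ry":0,"rz":0,"tx":1,"ty":0,"tz":4,"hand":1}]' 110
python3 - <<'E'
from h import *
p=grab('wrist','w23');pickle.dump(p,open('w23.pkl','wb'))
s=p['state'];print(s['position'],s['moment'],s['force'])
hsv=cv2.cvtColor(p['pixels'],cv2.COLOR_BGR2HSV)
m=((hsv[...,0]<16)&(hsv[...,1]>120)&(hsv[...,2]>50)); m[130:]=0;m[:,:220]=0;m[:,420:]=0
ys,xs=np.nonzero(m); print(xs.min(),xs.max(),ys.min(),ys.max())
for th in [.15,.1,.05,.02,0]:
    u=proj(p,P2W(ringpts(th,.0295))); v=proj(p,P2W(ringpts(th,.026)));print(th,u.min(0).round(1),u.max(0).round(1),v.max(0).round(1))
E
```

```text
clock: 24.2
position: [0.4233, -0.0211, 0.0724]
tool_rot: [3.142, -0.001, -0.025]
force: [-1.5, 0.1, 6.9]
grip_width: 0.0163
[ 0.42334467 -0.02112142  0.07237512] [-0.10042316 -0.13782615 -0.00584264] [-1.5138474   0.13872309  6.86566922]
229 409 0 109
0.15 [ 197.  -123.5] [445.  114.5] [428.1 108. ]
0.1 [210.4 -82.3] [430.7 111.5] [416.2 105.8]
0.05 [220.8 -53.4] [419.8 107.7] [406.8 102.7]
0.02 [226.1 -40.2] [414.3 105.1] [402.  100.5]
0 [229.3 -32.7] [410.9 103.3] [399.2  98.9]
```

View pics/w23.png

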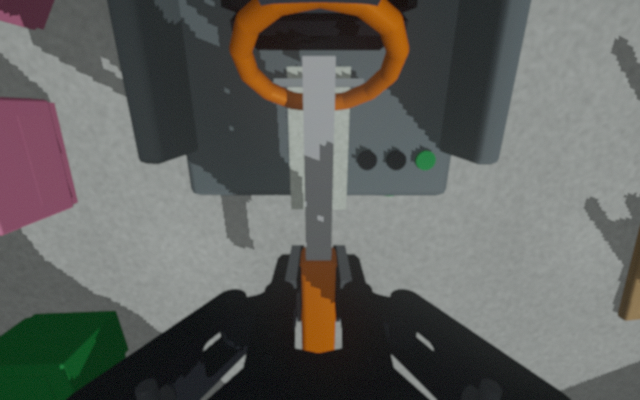

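```bash
python3 - <<'E'
from h import *
p=pickle.load(open('w22.pkl','rb'))
hsv=cv2.cvtColor(p['pixels'],cv2.COLOR_BGR2HSV)
m=((hsv[...,0]<16)&(hsv[...,1]>120)&(hsv[...,2]>50)); m[130:]=0;m[:,:220]=0;m[:,420:]=0
ys,xs=np.nonzero(m); print('w22',xs.min(),xs.max(),ys.max())
for th in [.1,.05,.02,0]:
    u=proj(p,P2W(ringpts(th,.0295)));print(th,u.min(0).round(1),u.max(0).round(1))
q=grab('scene','s23'); 
hs=cv2.cvtColor(q['pixels'],cv2.COLOR_BGR2HSV); b=((hs[...,0]>100)&(hs[...,0]<125)&(hs[...,1]>120)&(hs[...,2]>60)); b[:180]=0;b[260:]=0;b[:,:270]=0;b[:,350:]=0
ys,xs=np.nonzero(b); print(xs.min(),xs.max(),ys.min(),ys.max())
for row in range(ys.min(),ys.max()+1,4): r=xs[ys==row]; print(row,r.min(),r.max())
for th in [.15,.1,.05,0,-.05]:
    c=proj(q,P2W(H2P([[-.15,.083,.012],[-.15,-.083,.012],[-.005,.083,.012],[-.005,-.083,.012]],th))).round(1); print(th,c.tolist())
E
```

```text
w22 232 406 105
0.1 [214.6 -80.5] [426.7 107.3]
0.05 [224.2 -53.2] [416.5 103.9]
0.02 [229.2 -40.6] [411.3 101.5]
0 [232.1 -33.4] [408.2  99.9]
289 335 201 234
201 320 325
205 290 332
209 290 334
213 290 334
217 290 334
221 290 335
225 290 335
229 290 335
233 290 335
0.15 [[335.5, 197.0], [288.5, 197.8], [337.5, 234.4], [288.3, 235.4]]
0.1 [[335.4, 197.9], [288.6, 198.7], [337.5, 234.3], [288.3, 235.3]]
0.05 [[335.2, 198.9], [288.7, 199.8], [337.5, 234.2], [288.3, 235.2]]
0 [[335.2, 200.0], [288.8, 200.9], [337.5, 234.0], [288.3, 235.1]]
-0.05 [[335.1, 201.2], [288.9, 202.0], [337.5, 233.9], [288.3, 235.0]]
```

```bash
python3 -m creep '[{"rx":0,"ry":0,"rz":0,"tx":0,"ty":0,"tz":-4,"hand":1},{"rx":0,"ry":0,"rz":0,"tx":2.5,"ty":0,"tz":-6,"hand":1},{"rx":0,"ry":0,"rz":0,"tx":3.5,"ty":0,"tz":-10,"hand":1},{"rx":0,"ry":0,"rz":0,"tx":3.5,"ty":0,"tz":-16,"hand":1},{"rx":0,"ry":0,"rz":0,"tx":3.5,"ty":0,"tz":-16,"hand":1}]' 110
python3 - <<'E'
from h import *
p=grab('wrist','w24');pickle.dump(p,open('w24.pkl','wb'))
s=p['state'];print(s['position'],s['moment'],s['force'],s['tool_rot'])
hsv=cv2.cvtColor(p['pixels'],cv2.COLOR_BGR2HSV)
m=((hsv[...,0]<16)&(hsv[...,1]>120)&(hsv[...,2]>50)); m[130:]=0;m[:,:220]=0;m[:,420:]=0
ys,xs=np.nonzero(m); print(xs.min(),xs.max(),ys.max())
for th in [.1,.05,.02,0]:
    u=proj(p,P2W(ringpts(th,.0295)));print(th,u.min(0).round(1),u.max(0).round(1))
E
```

```text
clock: 24.8
position: [0.4269, -0.0213, 0.089]
tool_rot: [3.142, -0.001, -0.025]
force: [0.1, 0.2, -0.8]
grip_width: 0.0163
[ 0.42690531 -0.02128054  0.08901381] [-0.01738212  0.05470999  0.01951818] [ 0.12713367  0.22399861 -0.76979524] [ 3.14158894e+00 -9.34616217e-04 -2.49403528e-02]
243 394 116
0.1 [230.7 -20. ] [408.8 119.6]
0.05 [237.7  -3.6] [401.6 115.8]
0.02 [241.3   4.1] [397.8 113.3]
0 [243.4   8.6] [395.5 111.5]
```

View pics/w24.png

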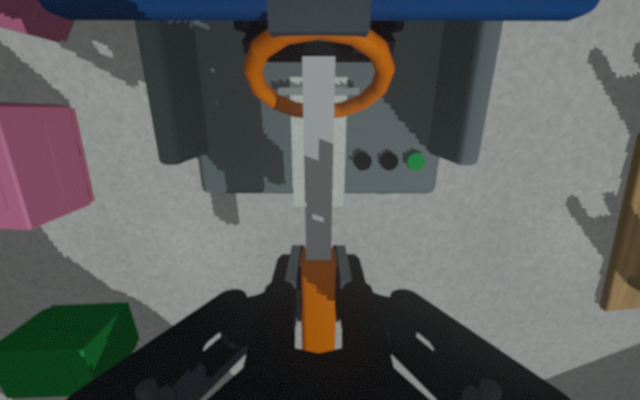

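```bash
python3 -m creep '[{"rx":0,"ry":0,"rz":0,"tx":-1.5,"ty":0,"tz":-8,"hand":1},{"rx":0,"ry":0,"rz":0,"tx":-2,"ty":0,"tz":-18,"hand":1},{"rx":0,"ry":0,"rz":0,"tx":-2,"ty":0,"tz":-30,"hand":1},{"rx":0,"ry":0,"rz":0,"tx":-2,"ty":0,"tz":-33,"hand":1},{"rx":0,"ry":0,"rz":0,"tx":-2,"ty":0,"tz":-34,"hand":1},{"rx":0,"ry":0,"rz":0,"tx":-2,"ty":0,"tz":-34,"hand":1}]' 110
python3 - <<'E'
from h import *
p=grab('wrist','w25');pickle.dump(p,open('w25.pkl','wb'))
s=p['state'];print(s['position'],s['moment'],s['force'],s['tool_rot'])
hsv=cv2.cvtColor(p['pixels'],cv2.COLOR_BGR2HSV)
m=((hsv[...,0]<16)&(hsv[...,1]>120)&(hsv[...,2]>50)); m[150:]=0;m[:,:220]=0;m[:,420:]=0
ys,xs=np.nonzero(m); print(xs.min(),xs.max(),ys.max())
for th in [.1,.05,.02,0]:
    u=proj(p,P2W(ringpts(th,.0295)));print(th,u.min(0).round(1),u.max(0).round(1))
E
```

```text
clock: 25.45
position: [0.4246, -0.0213, 0.1224]
tool_rot: [3.142, -0.0, -0.025]
force: [0.3, -0.2, -2.3]
grip_width: 0.0161
[ 0.42461836 -0.0213202   0.12239066] [0.06319711 0.01411761 0.03037942] [ 0.2945318  -0.24721831 -2.27669494] [ 3.14150837e+00 -2.72437633e-04 -2.50355258e-02]
261 377 110
0.1 [252.7  13.3] [385.3 113.2]
0.05 [256.6  22.7] [381.3 110.4]
0.02 [258.7  27.2] [379.2 108.5]
0 [260.   29.9] [377.8 107.2]
```

View pics/w25.png

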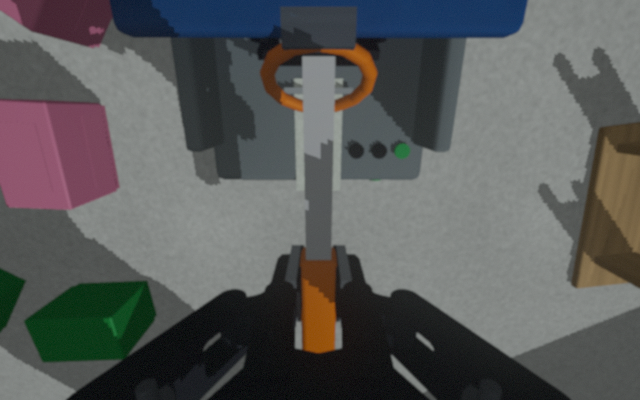

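```bash
python3 -m creep '[{"rx":0,"ry":0,"rz":0,"tx":-6,"ty":0,"tz":-3,"hand":1},{"rx":0,"ry":0,"rz":0,"tx":-12,"ty":0,"tz":-8,"hand":1},{"rx":0,"ry":0,"rz":0,"tx":-14,"ty":0,"tz":-25,"hand":1},{"rx":0,"ry":0,"rz":0,"tx":-14,"ty":0,"tz":-60,"hand":1},{"rx":0,"ry":0,"rz":0,"tx":-5,"ty":0,"tz":-110,"hand":1},{"rx":0,"ry":0,"rz":0,"tx":0,"ty":0,"tz":-125,"hand":1},{"rx":0,"ry":0,"rz":0,"tx":0,"ty":0,"tz":-125,"hand":1}]' 110
python3 - <<'E'
from h import *
p=grab('wrist','w26');pickle.dump(p,open('w26.pkl','wb'))
g=pickle.load(open('grasp.pkl','rb'))
print(bot.observe()['qpos'])
rows(list(g['position'][:2])+[.22],g['tool_rot'])
E
```

```text
clock: 26.2
position: [0.4255, -0.0212, 0.2495]
tool_rot: [3.141, -0.004, -0.025]
force: [-0.1, -0.9, -1.8]
grip_width: 0.016
[ 0.49743988  0.22996176 -0.67904795  2.04962993  0.18229121  0.91845847
 -1.87574947]
t [ 17.5 294.7  28.1] r [ 0.01 -0.07 -7.72]
```

View pics/w26.png

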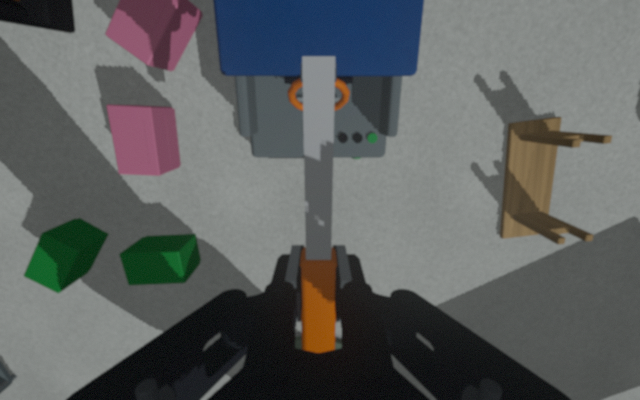

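```bash
python3 -m creep '[{"rx":0,"ry":0,"rz":-1,"tx":0,"ty":30,"tz":0,"hand":1},{"rx":0,"ry":0,"rz":-7.7,"tx":17.5,"ty":295,"tz":5,"hand":1},{"rx":0,"ry":0,"rz":-7.7,"tx":17.5,"ty":295,"tz":5,"hand":1},{"rx":0,"ry":0,"rz":-7.7,"tx":17.5,"ty":295,"tz":5,"hand":1},{"rx":0,"ry":0,"rz":-7.7,"tx":17.5,"ty":295,"tz":5,"hand":1},{"rx":0,"ry":0,"rz":-7.7,"tx":17.5,"ty":295,"tz":5,"hand":1},{"rx":0,"ry":0,"rz":-7.7,"tx":17.5,"ty":295,"tz":5,"hand":1},{"rx":0,"ry":0,"rz":-7.7,"tx":17.5,"ty":295,"tz":5,"hand":1}]' 110
python3 -m creep '[{"rx":0,"ry":0,"rz":0,"tx":0,"ty":0,"tz":0,"hand":1},{"rx":0,"ry":0,"rz":0,"tx":0,"ty":0,"tz":0,"hand":1},{"rx":0,"ry":0,"rz":0,"tx":0,"ty":0,"tz":0,"hand":1}]' 110
python3 - <<'E'
from h import *
p=grab('wrist','w27');pickle.dump(p,open('w27.pkl','wb'))
g=pickle.load(open('grasp.pkl','rb'))
s=bot.observe();print(s['qpos'],s['position'])
rows(g['position'],g['tool_rot'])
E
```

```text
clock: 27.05
position: [0.4333, -0.3185, 0.2403]
tool_rot: [-3.14, 0.002, 0.106]
force: [-0.4, 1.2, -0.6]
grip_width: 0.0164
clock: 27.35
position: [0.4349, -0.3153, 0.2423]
tool_rot: [-3.141, 0.0, 0.111]
force: [-0.5, -0.7, -0.8]
grip_width: 0.0159
[ 0.9163997   0.40997369 -0.52945585  1.79924834  0.24215053  0.99711464
 -1.16911302] [ 0.43491423 -0.3155818   0.24235901]
t [ -0.3   0.8 188.5] r [-0.03  0.02  0.09]
```

View pics/w27.png

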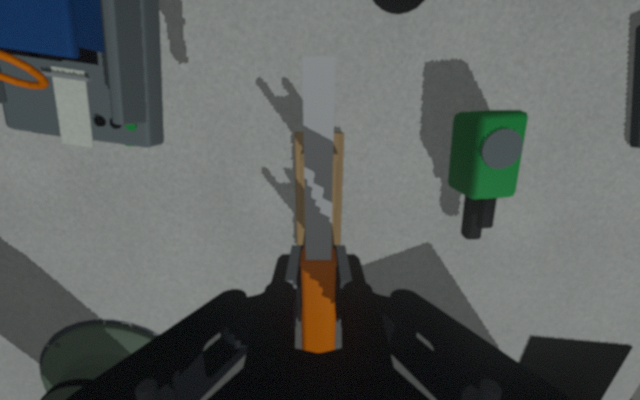

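```bash
python3 -m creep '[{"rx":0,"ry":0,"rz":0,"tx":0,"ty":0.6,"tz":45,"hand":1},{"rx":0,"ry":0,"rz":0,"tx":0,"ty":0.6,"tz":95,"hand":1},{"rx":0,"ry":0,"rz":0,"tx":0,"ty":0.6,"tz":135,"hand":1},{"rx":0,"ry":0,"rz":0,"tx":0,"ty":0.6,"tz":150,"hand":1},{"rx":0,"ry":0,"rz":0,"tx":0,"ty":0.6,"tz":160,"hand":1},{"rx":0,"ry":0,"rz":0,"tx":0,"ty":0.6,"tz":160,"hand":1}]' 110
python3 - <<'E'
from h import *
p=grab('wrist','w28')
g=pickle.load(open('grasp.pkl','rb'))
rows(g['position'],g['tool_rot'])
E
```

```text
clock: 28.0
position: [0.4352, -0.317, 0.0825]
tool_rot: [3.142, -0.0, 0.11]
force: [0.2, 0.7, -0.2]
grip_width: 0.016
t [-0.8 -1.  29.5] r [ 0.02 -0.04  0.02]
```

View pics/w28.png

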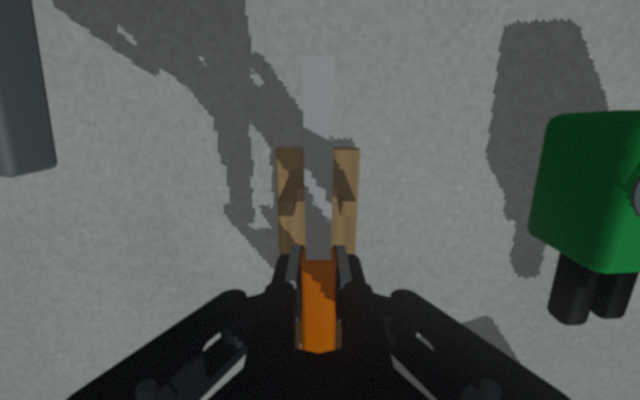

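Centred over the slots (rod at u≈318, forks 277–359). Lower on.

```bash
python3 -m creep '[{"rx":0,"ry":0,"rz":0,"tx":-0.5,"ty":-0.5,"tz":10,"hand":1},{"rx":0,"ry":0,"rz":0,"tx":-0.5,"ty":-0.5,"tz":20,"hand":1},{"rx":0,"ry":0,"rz":0,"tx":-0.5,"ty":-0.5,"tz":26,"hand":1},{"rx":0,"ry":0,"rz":0,"tx":-0.5,"ty":-0.5,"tz":28.5,"hand":1},{"rx":0,"ry":0,"rz":0,"tx":-0.5,"ty":-0.5,"tz":28.5,"hand":1},{"rx":0,"ry":0,"rz":0,"tx":-0.5,"ty":-0.5,"tz":28.5,"hand":1}]' 110
```

```text
clock: 28.65
position: [0.4346, -0.3168, 0.0541]
tool_rot: [3.141, -0.0, 0.11]
force: [-0.2, 2.0, 9.4]
grip_width: 0.0164
```

```bash
python3 -m creep '[{"rx":0,"ry":0,"rz":0,"tx":0,"ty":0,"tz":0,"hand":0.3},{"rx":0,"ry":0,"rz":0,"tx":0,"ty":0,"tz":0,"hand":-0.2},{"rx":0,"ry":0,"rz":0,"tx":0,"ty":0,"tz":0,"hand":-1},{"rx":0,"ry":0,"rz":0,"tx":0,"ty":0,"tz":0,"hand":-1},{"rx":0,"ry":0,"rz":0,"tx":0,"ty":0,"tz":0,"hand":-1},{"rx":0,"ry":0,"rz":0,"tx":0,"ty":0,"tz":0,"hand":-1}]' 30
python3 -m creep '[{"rx":0,"ry":0,"rz":0,"tx":0,"ty":0,"tz":-25,"hand":-1},{"rx":0,"ry":0,"rz":0,"tx":0,"ty":0,"tz":-75,"hand":-1},{"rx":0,"ry":0,"rz":0,"tx":0,"ty":0,"tz":-125,"hand":-1},{"rx":0,"ry":0,"rz":0,"tx":0,"ty":0,"tz":-167,"hand":-1},{"rx":0,"ry":0,"rz":0,"tx":0,"ty":0,"tz":-167,"hand":-1},{"rx":0,"ry":0,"rz":0,"tx":0,"ty":0,"tz":-167,"hand":-1}]' 30
python3 - <<'E'
from h import *
p=grab('wrist','w29');pickle.dump(p,open('w29.pkl','wb'))
q=grab('scene','s29'); cv2.imwrite('pics/s29z.png',cv2.resize(q['pixels'][120:280,160:480],(800,400),interpolation=2))
hsv=cv2.cvtColor(p['pixels'],cv2.COLOR_BGR2HSV)
m=((hsv[...,0]<16)&(hsv[...,1]>170)&(hsv[...,2]>80)).astype(np.uint8); m[:150]=0;m[250:]=0;m[:,:300]=0;m[:,340:]=0
ys,xs=np.nonzero(m); r=cv2.minAreaRect(np.c_[xs,ys].astype(np.float32)); b=cv2.boxPoints(r)
print(r,unproj(p,b,.081).mean(0))
E
```

```text
clock: 29.25
position: [0.4343, -0.3167, 0.0538]
tool_rot: [-3.142, 0.0, 0.11]
force: [0.0, -0.6, -0.5]
grip_width: 0.0851
clock: 29.85
position: [0.4343, -0.317, 0.2215]
tool_rot: [3.14, -0.001, 0.109]
force: [0.1, 0.6, -0.9]
grip_width: 0.0854
((317.5, 208.0), (58.0, 15.0), 90.0) [ 0.41462004 -0.3176679   0.081     ]
```

View pics/w29.png

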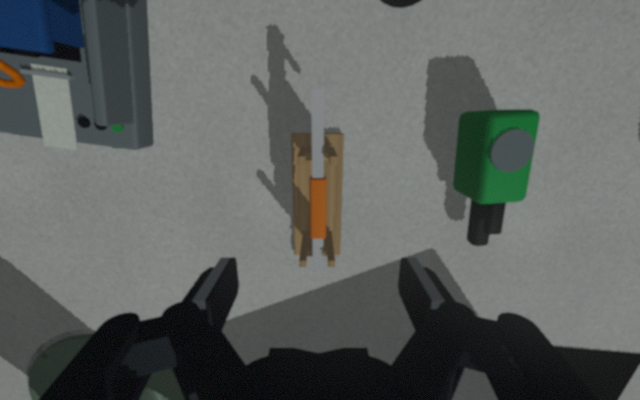

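View pics/s29z.png

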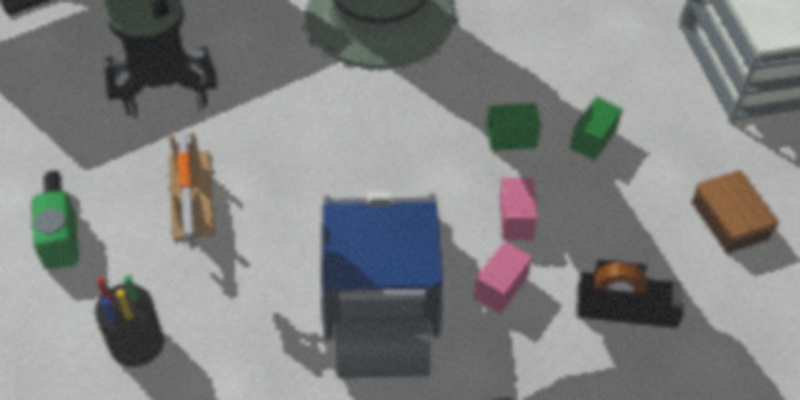

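```bash
python3 - <<'E'
from h import *
q=grab('scene')
hs=cv2.cvtColor(q['pixels'],cv2.COLOR_BGR2HSV); b=((hs[...,0]>100)&(hs[...,0]<125)&(hs[...,1]>120)&(hs[...,2]>60)); b[:180]=0;b[260:]=0;b[:,:270]=0;b[:,350:]=0
ys,xs=np.nonzero(b)
for row in range(198,206): r=xs[ys==row]; print(row,len(r))
p=pickle.load(open('w26.pkl','rb')); h2=cv2.cvtColor(p['pixels'],cv2.COLOR_BGR2HSV)
m=((h2[...,0]<16)&(h2[...,1]>120)&(h2[...,2]>50)); m[150:]=0;m[:,:220]=0;m[:,420:]=0
ys,xs=np.nonzero(m); print(xs.min(),xs.max(),ys.max())
for th in [.1,.05,0]:
    u=proj(p,P2W(ringpts(th,.0295)));print(th,u.min(0).round(1),u.max(0).round(1),proj(p,P2W(H2P([[-.15,0,.012]],th))).round(1))
E
```

```text
198 0
199 0
200 0
201 4
202 34
203 44
204 44
205 44
288 349 109
0.1 [285.1  67.6] [351.9 113. ] [[318.6  66.3]]
0.05 [286.1  70.3] [350.9 111.5] [[318.6  69.3]]
0 [287.   72.4] [349.9 109.6] [[318.5  71.6]]
```

```bash
python3 -c "
from h import *
print(bot.job_done())"
```

```text
the job is handed in; nothing more can be done
None
```

I finished the job and handed it in at about 30 s on the robot's clock. No verdict came back.

- **Cartridge:** I put it in the cradle and let go with the hood up. Just before release it sat centred between the cradle's lips in the wrist picture. I could not see the seat or cartridge under the shut hood, so I take the cartridge to be pressed home because the hood is fully down.
- **Hood:** I hooked the ring at about 1.72 rad and pulled the hood down in small steps of roughly 0.6 rad/s, then pressed it shut at about 10 N. After I unhooked the pole, fits of the ring and the hood edge to the wrist pictures gave an angle of about 0. The final scene picture still showed it shut.
- **One odd reading:** Pressing 4 mm further at the end moved the tool 3.5 mm at slightly lower force. The ring fit gave about 0 rad before and after that push. I put it down to the pole giving slightly in the grip or against the ring.
- **Pole:** It is back in both forks, hook end as before, within about 1 mm of where it lay. The gripper is open and clear of it.
- **Bystanders:** The pen cup, tape dispenser, label gun and wooden case looked unmoved in the last scene picture. I did not measure their positions again.

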